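# Turn the dryer round: unload noodle cakes, spread mushrooms, set the lid stay

## Robot

A 6-joint arm with a two-finger parallel gripper is mounted at the origin on the work surface. World frame = base frame: x ahead of the robot, y to its left, z up, the work surface at z = 0. Lengths are in m, angles in rad, forces in N, time in s.
With the tool pointing down it reaches from about 0.375 to 0.9 m from the base axis. Payload 3.1 kg.
Tool frame: the origin (TCP) lies on the centre line of the jaws, within the pads' length; the fingertips stand 14 mm ahead of it and the grasp point (between the pads) lies 5 mm behind it; z points along the fingers, y is the line along which they close (so a half turn about z gives the same grasp; the last joint's range is limited). The gripper opens to 87 mm and grips with 3 to 60 N. Pads are 19 mm wide; open, the fingers measure 117 mm over their backs; the gripper's body (75 mm by 190 mm) begins 51 mm behind the grasp point.
Start: joints at [1.131, 0.527, 1.433, -0, 1.181, -0.178], TCP at [0.162, 0.604, 0.237] pointing down, gripper open.
Joint ranges: [-3.08, 3.08], [-0.75, 2.2], [0.22, 2.44], [-1.43, 4.57], [0, 2.65], [-2.85, 2.85]. Speed limits (rad/s): [2.79, 2.79, 3.14, 3.14, 3.14, 3.14].

## Interface

Orientations are given as a unit quaternion [x, y, z, w].
In Python, from rig import robot gives the robot as it stands.
- The arm moves only by the tool move_arm, never from a script. Its argument "commands" is a list of rows, each an object with "hand": the finger opening in cm, from 0 to 8.7; "travel": the shift along the tool's x, y, z in cm, a list of three; "twist": the turn, a rotation vector about the tool's x, y, z in degrees, a list of three. In form: [{"hand": hand, "travel": [dx, dy, dz], "twist": [wx, wy, wz]}, ...]. A call has 1 to 5 rows; each row shifts and turns the commanded pose from where the row before left it, along the tool's axes as they then stand; what a row does not reach is not made up. A row lasts 1/12 s, in which the tool goes at most 41.7 mm and 7.16 degrees, less where a joint would pass 70% of its speed; a pose out of reach is approached as far as the arm can. A call is refused whole if a number of a shift passes 4.17 or a number of a turn 7.16, either way. A call with a gripper value outside its range is refused whole. The fingers move at their own pace and stop on an object; "force" is the grip in N (left out, the last holds). Time passes only in rows, so rows that do not move let the fingers close. It gives the time, the measured TCP pose, the force, the opening and the grip force at its end, in the units of the state.
- robot.get_obs(): the state, without advancing time (a new reading comes with each control period).
- robot.camera(name): name is "scene" or "top"; returns a dict with "frame" (420x560x3 uint8, red, green, blue), "fov_y" (degrees; the focal length in pixels is half the picture's height over the tangent of half this angle, whatever the lens; pixels are square), "cx", "cy" (the principal point, pixels), "extrinsics" (4x4, takes a point from camera to world coordinates). Camera axes: x right, y down, z forward; pixel columns grow to the right and rows downward; lengths in m; the calibration is good to about 2 mm. A picture is of the moment at which its call begins. There is no depth.
- robot.hand_in(): hands the job in; it is judged then, once.
The state is a dict: "time": time; "q": joint angles; "joint_velocities": joint speeds; "joint_torque": joint torques, N m; "position": TCP position; "tool_rot": TCP orientation; "ft_force": force on the tool from outside, world axes, zero at the start; "moment": the same for the moment, N m; "grip_width": finger opening in m; "grip_force": force on a finger pad.
Only numpy, scipy, OpenCV 4.12 (cv2) and the standard library are available. Lean on these libraries where they do the work, as an engineer would, in place of code of your own. Each camera call takes 0.05 s, during which the arm holds its last target. There are 200 camera calls.

## Task

The noodle cakes in the dryer are done: open its lid wide by moving the stay to the last hole (the one nearest the pivot), and lay every cake flat on the wooden board. Then shake all the mushroom chunks out of the red shaker evenly over the tray, in one layer with some in each quarter of it, and stand the shaker back upright on the middle of its cork coaster. Finish by setting the stay with its second hole from the knob down over the pin, so that the lid stands a little open, and leave the bowl and the bottle alone.

Things in the scene. Friction and masses are not known exactly. Their poses are not given: they have to be found in the camera images.
- dryer: White food dryer, fixed; grey ledge along its left side. Origin under the tray's middle, z 0 = worktop; x away from robot, y to the ledge. Tray inside 190 (x) by 220 mm (y), floor z 20, walls to z 62, 10 mm thick (sides 12.5). Its quarters are the quadrants of x and y. Ledge y 125 to 205, x -108 to 183, top z 62. Lid hinge axis upright at x 107, y 126 mm.
- pin (a point): Rounded top of the upright steel stay pin, 8 mm thick, 28.5 mm high, on the ledge. A stay bar down over it lies with its underside 14 mm and upper face 19 mm above the ledge: lift the bar at the pin 18 mm or more to clear it.
- lid (a joint): Lid angle (rad): level clear pane in a metal frame, 212 x 240 x 8 mm, underside z 65 mm. 0: covers the tray. It swings counterclockwise from above, away from the robot, to a stop at 1.75, and stays where left (friction 0.12 N m). With the stay on the pin: hole 1 gives 0, hole 2 0.60, hole 3 1.10, hole 4 1.67 (tray all clear).
- pivot (a point): Pivot of the stay on the lid's crank, at the bar's mid-thickness (z 78.5 mm), 58 mm from the lid's hinge axis and turning with the lid about it; lid shut, it is at x 150, y 165 mm in the dryer frame. The bar turns freely here, level and up and down.
- stay (a joint): Lift of the stay bar at its pivot (rad): 0 lying level on its stop, 0.19 with the knob 45 mm up, at most 0.7. Let go, it falls back.
- knob (a point): Centre of the black knob, an upright cylinder 26 mm across, 30 mm high, on a stem at the stay's free end: 234 mm from the pivot along the bar, 38 mm above the bar's mid-thickness; grip from above. This point's x axis runs along the bar from knob to pivot. Bar: brass, 28 wide, 5 thick, 140 g. Pulling the knob towards the robot opens the lid, pushing it closes it.
- hole2 (a point): Centre of the stay's second hole from the knob, 182.3 mm from the pivot: lid a little open, for drying. Four 13 mm square holes go through the bar on its centre line, from the knob: hole 1 (211 mm from the pivot; on the pin at the start, lid shut), hole 2, hole 3 (153.6 mm), hole 4.
- hole4 (a point): Centre of the stay's fourth and last hole, nearest the pivot, 124.9 mm from it: lid wide open.
- board: Pale wooden cooling board, fixed, 210 mm (x) by 130 mm (y), 8 mm thick, beside the dryer, left or right. Origin at the middle of its underside.
- coaster: Cork coaster, fixed, 160 mm (x) by 90 mm (y), 4 mm thick, on the other side of the dryer; the shaker starts and belongs on it. Origin at the middle of its underside.
- shaker: Red shaker, clear top, 124 (x) by 58 by 44 mm high, 4 mm walls, 0.22 kg. Origin: middle of its underside. Only opening: its whole -x end (mouth), 50 wide, 36 high, no lip, floor edge 62 mm from the origin. On top a black grip fin, 60 long (x), 16 thick (y), 48 to 94 mm above the underside. Chunks lie inside, two abreast; they slide out when the mouth is tipped 25 to 35 degrees down.
- cake1: Dried noodle cake, pale yellow block, 90 mm (x) by 38 mm (y) by 28 mm high, 60 g. Origin at the middle of its underside. Lies in the tray at the start, its length towards the back. One to three cakes are there; None if absent.
- cake2: Dried noodle cake, pale yellow block, 90 mm (x) by 38 mm (y) by 28 mm high, 60 g. Origin at the middle of its underside. Lies in the tray at the start, its length towards the back. One to three cakes are there; None if absent.
- cake3: Dried noodle cake, pale yellow block, 90 mm (x) by 38 mm (y) by 28 mm high, 60 g. Origin at the middle of its underside. Lies in the tray at the start, its length towards the back. One to three cakes are there; None if absent.
- chunk1: Dark brown mushroom chunk, 21 by 20 by 18 mm, 12 g, origin at its middle; starts in the shaker. Five to seven chunks are there; None if absent.
- chunk2: Dark brown mushroom chunk, 21 by 20 by 18 mm, 12 g, origin at its middle; starts in the shaker. Five to seven chunks are there; None if absent.
- chunk3: Dark brown mushroom chunk, 21 by 20 by 18 mm, 12 g, origin at its middle; starts in the shaker. Five to seven chunks are there; None if absent.
- chunk4: Dark brown mushroom chunk, 21 by 20 by 18 mm, 12 g, origin at its middle; starts in the shaker. Five to seven chunks are there; None if absent.
- chunk5: Dark brown mushroom chunk, 21 by 20 by 18 mm, 12 g, origin at its middle; starts in the shaker. Five to seven chunks are there; None if absent.
- chunk6: Dark brown mushroom chunk, 21 by 20 by 18 mm, 12 g, origin at its middle; starts in the shaker. Five to seven chunks are there; None if absent.
- chunk7: Dark brown mushroom chunk, 21 by 20 by 18 mm, 12 g, origin at its middle; starts in the shaker. Five to seven chunks are there; None if absent.
- bowl: Pale glass bowl, 120 mm wide, 60 mm high, standing by; origin under its middle. Leave alone.
- bottle: Amber sauce bottle with a red cap, 60 mm wide, 180 mm high, standing by; origin under its middle. Leave alone.
Not all that is in view belongs to the job. Leave any green or turquoise look-alike of the shaker alone. What is shaped like the coaster but orange is not meant.

How it is judged:
By the outcome, as a careful person would: the job done as asked, in the order asked, and still so for the second after the job is handed in, with the robot touching nothing.
Of cake1, cake2, cake3 only 1 to 3 are there at a start; the rules pass over those that are not, and their reading is None.
Of chunk1, chunk2, chunk3, chunk4, chunk5, chunk6, chunk7 only 5 to 7 are there at a start; the rules pass over those that are not, and their reading is None.
At some moment in a run one of cake1, cake2, cake3 may be knocked a few centimetres aside while the robot is not near it.
It also fails if it takes over 210 s, if anything falls off the work surface, if the arm or the gripper's body presses on something with over 40 N, if the wrist force passes 120 N, or if a joint passes its speed limit or range.

## Working session

There is one attempt and no reset: what is moved stays moved. The work goes in short steps, Python scripts to look and compute and a tool call to move; the robot and the scene stay as the last step left them, time stands still between calls to the robot, and variables do not carry over. Pictures are saved under pics/ and viewed, at most 14 in all, crops included, and the job is handed in when it is done.

Besides the shell and the picture viewer there is one more tool, called after "Request:" as name([rows], argument=value, ...), one row to a line, values as JSON. move_arm: Moves the arm, as the interface text tells. Its arguments: {"type":"object","properties":{"commands":{"type":"array"},"force":{"type":"number"}},"required":["commands"]}

```bash
ls; mkdir -p pics
python3 - <<'E'
from rig import robot
import cv2,numpy as np
o=robot.get_obs();print(o)
for n in("scene","top"):
    c=robot.camera(n);cv2.imwrite(f"pics/{n}0.png",c["frame"][:,:,::-1]);print(n,c["fov_y"],c["cx"],c["cy"],np.round(c["extrinsics"],4).tolist())
a=cv2.imread("pics/scene0.png");b=cv2.imread("pics/top0.png")
E
```

```text
pics
{'time': 0.0, 'q': array([ 1.13049654e+00,  5.28476577e-01,  1.43392256e+00, -1.17926775e-05,
        1.18140862e+00, -1.78488787e-01]), 'joint_velocities': array([ 1.93513548e-05, -8.74335159e-04,  4.44619487e-04, -3.14192075e-03,
        1.63123985e-04,  5.90930329e-04]), 'joint_torque': array([-1.94663895e-03, -4.40050435e+01, -1.76592332e+01,  6.31837081e-02,
        5.83371834e-02, -1.53291844e-04]), 'position': array([0.16142529, 0.60304917, 0.23555878]), 'tool_rot': array([ 1.30529644e-01,  9.91443788e-01, -1.05662274e-03, -3.32035518e-04]), 'ft_force': array([ 0.55499419, -0.12755902, -0.00656553]), 'moment': array([ 0.02219116, -0.01702383,  0.0808194 ]), 'grip_force': 0.0, 'grip_width': 0.08699937448332545}
scene 47.62407792348569 277.5877921495314 201.74293768435146 [[-0.494, 0.6441, -0.584, 1.3641], [0.8695, 0.369, -0.3284, 0.564], [0.0039, -0.67, -0.7423, 1.2422], [0.0, 0.0, 0.0, 1.0]]
top 50.0047985301151 283.8604796135463 204.43095715487712 [[0.0264, -0.9949, 0.0972, 0.3512], [-0.9996, -0.0265, -0.0004, 0.0585], [0.0029, -0.0971, -0.9953, 1.5954], [0.0, 0.0, 0.0, 1.0]]
```

View pics/top0.png

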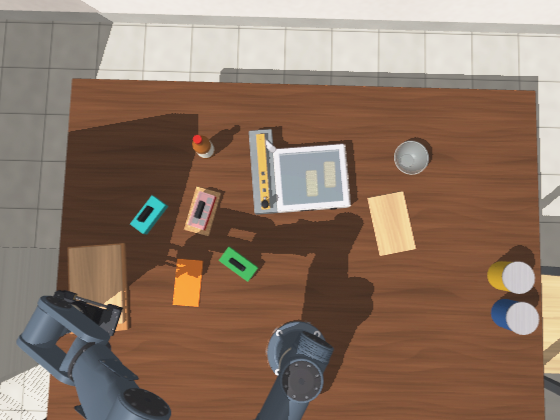

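View pics/scene0.png

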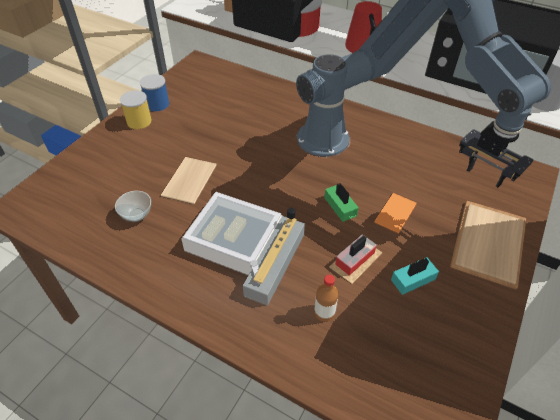

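The top view shows two cakes in the dryer at (312,183) and (330,174). The pale board is at (391,222) and the bowl at (411,157). On the left are the ledge with the knob at (265,203) and the bottle at (203,147). There are three shaker-like things: red (201,210) on cork, turquoise (147,214) and green (238,264). Red on cork fits the description. The orange pad (187,283) and the dark board (98,287) are not meant. I'll enlarge to confirm.

Run:
```python
import cv2,numpy as np
a=cv2.imread("pics/scene0.png");b=cv2.imread("pics/top0.png")
t=cv2.resize(b[120:270,180:420],None,fx=3.3,fy=3.3,interpolation=cv2.INTER_CUBIC)
cv2.imwrite("pics/crop_top.png",t)
s=cv2.resize(a[150:310,170:400],None,fx=3.4,fy=3.4,interpolation=cv2.INTER_CUBIC)
cv2.imwrite("pics/crop_sc.png",s)
```

```text
(no output)
```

View pics/crop_top.png

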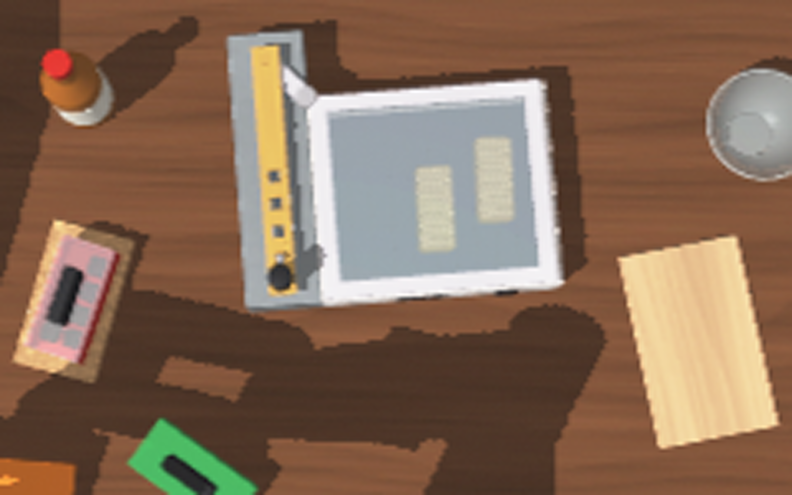

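View pics/crop_sc.png

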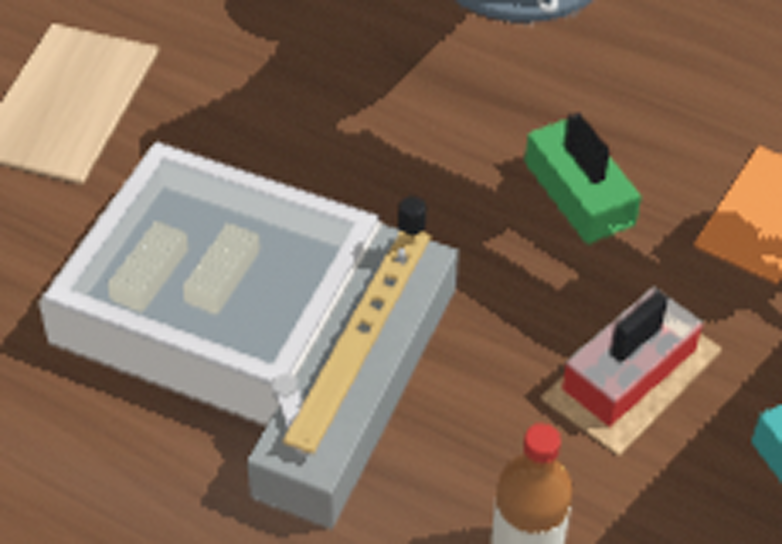

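The crops confirm it. The red shaker with a clear top stands on the cork at crop_top (70,297), with its closed red end away from the robot, so the mouth faces the robot. The knob is at (281,276), the holes run up the brass bar, and the two cakes are at (435,208) and (494,180). Now I'll measure.

```bash
cat > h.py <<'E'
import numpy as np,cv2,json
from scipy.spatial.transform import Rotation as R
from scipy.optimize import least_squares
CAM={}
def shot(n,save=None):
    from rig import robot
    c=robot.camera(n); CAM[n]=c
    im=np.ascontiguousarray(c["frame"][:,:,::-1])
    if save: cv2.imwrite(f"pics/{save}.png",im)
    return im
def KE(n):
    c=CAM[n];f=c["frame"].shape[0]/2/np.tan(np.radians(c["fov_y"]/2));return f,c["cx"],c["cy"],np.array(c["extrinsics"])
def ray(n,uv,z):
    f,cx,cy,E=KE(n);uv=np.atleast_2d(uv).astype(float)
    d=np.c_[(uv[:,0]-cx)/f,(uv[:,1]-cy)/f,np.ones(len(uv))]@E[:3,:3].T
    return E[:3,3]+d*((z-E[2,3])/d[:,2])[:,None]
def proj(n,P):
    f,cx,cy,E=KE(n);p=(np.atleast_2d(P)-E[:3,3])@E[:3,:3]
    return np.c_[p[:,0]/p[:,2]*f+cx,p[:,1]/p[:,2]*f+cy]
def rect(n,mask,z,roi=None):
    """largest blob of mask -> world min-area rectangle at height z: centre, sizes(long,short), yaw of long side"""
    m=mask.astype(np.uint8)
    if roi: k=np.zeros_like(m);k[roi[1]:roi[3],roi[0]:roi[2]]=1;m=m*k
    cs,_=cv2.findContours(m,cv2.RETR_EXTERNAL,cv2.CHAIN_APPROX_NONE)
    c=max(cs,key=cv2.contourArea)
    return wrect(ray(n,c[:,0,:],z))
def wrect(w):
    r=cv2.minAreaRect((w[:,:2]*1000).astype(np.float32));b=cv2.boxPoints(r)
    e=[b[1]-b[0],b[2]-b[1]];l=[np.linalg.norm(v) for v in e];i=int(np.argmax(l))
    y=np.degrees(np.arctan2(e[i][1],e[i][0]));y=(y+90)%180-90
    return np.round(np.array(r[0])/1000,4),np.round([max(l),min(l)],1),round(float(y),2)
def down(yaw,tilt=0):
    """tool down, tool x along world heading yaw (deg); tilt = turn about tool y after that"""
    c,s=np.cos(np.radians(yaw)),np.sin(np.radians(yaw))
    return R.from_matrix(np.array([[c,s,0],[s,-c,0],[0,0,-1]]))*R.from_euler('y',tilt,degrees=True)
def plan(p,r,wps,v=3.0,w=6.0):
    """wps: list of (pos, Rot, hand, [n rows]) -> prints calls; returns end pose"""
    rows=[]
    for wp in wps:
        P,Q,h=np.array(wp[0]),wp[1],wp[2]
        p0,r0=p.copy(),r
        rv=(r0.inv()*Q).as_rotvec(degrees=True)
        n=max(1,int(np.ceil(np.linalg.norm(P-p0)*100/v)),int(np.ceil(np.linalg.norm(rv)/w)))
        if len(wp)>3:n=max(n,wp[3])
        for k in range(1,n+1):
            tp=p0+(P-p0)*k/n;tr=r0*R.from_rotvec(rv*k/n,degrees=True)
            t=np.round(r.inv().apply(tp-p)*100,1)+0.;a=np.round((r.inv()*tr).as_rotvec(degrees=True)*2)/2+0.
            p=p+r.apply(t/100);r=r*R.from_rotvec(a,degrees=True)
            rows.append({"hand":h,"travel":t.tolist(),"twist":a.tolist()})
    for i in range(0,len(rows),5):print(json.dumps(rows[i:i+5]))
    print("end",np.round(p,4),np.round(r.as_quat(),4).tolist());return p,r
def now():
    from rig import robot
    o=robot.get_obs();return np.array(o["position"]),R.from_quat(o["tool_rot"]),o
E
python3 - <<'E'
from h import *
t=shot("top");s=shot("scene")
H=cv2.cvtColor(t,cv2.COLOR_BGR2HSV).astype(int);Hs=cv2.cvtColor(s,cv2.COLOR_BGR2HSV).astype(int)
brass=lambda H:(abs(H[...,0]-21)<8)&(H[...,1]>110)&(H[...,2]>140)
print("brass top",rect("top",brass(H),.081,(245,125,285,215)))
print("brass sc",rect("scene",brass(Hs),.081,(240,205,300,290)))
for nm,p in dict(board=(391,222),knob=(265,203),cake=(312,183),ledge=(258,200),coast=(191,222),white=(345,170),red=(207,216)).items():print(nm,H[p[1],p[0]])
white=(H[...,1]<30)&(H[...,2]>200)
print("lid",rect("top",white,.073,(268,138,358,218)))
board=(H[...,0]>10)&(H[...,0]<28)&(H[...,2]>180)
print("board",rect("top",board,.008,(360,185,420,260)))
cake=(H[...,0]>18)&(H[...,0]<40)&(H[...,1]>25)&(H[...,2]>120)
for roi in((303,165,321,202),(321,155,340,192)):print("cake",rect("top",cake,.048,roi))
# holes: project dark spots
grip=(H[...,2]<60)
print("knob",rect("top",grip,.1315,(256,194,274,212)))
print("shfin",rect("top",grip,.098,(190,198,212,222)))
cork=(H[...,0]>8)&(H[...,0]<24)&(H[...,1]<150)&(H[...,2]>140)
print("cork",rect("top",cork,.004,(178,184,224,240)))
red=((H[...,0]>165)|(H[...,0]<8))&(H[...,1]>40)&(H[...,2]>130)
print("shaker",rect("top",red,.048,(178,184,224,240)))
# pin from geometry
h=np.array([107,126.]);
def P(a):c,s_=np.cos(a),np.sin(a);return h+np.array([[c,-s_],[s_,c]])@np.array([43,39.])
f=lambda x:[np.hypot(*(x-P(a)))-d for a,d in((0,211),(.6,182.3),(1.1,153.6),(1.67,124.9))]
r=least_squares(f,[-60,165]);print("pin",r.x,r.fun)
E
```

```text
brass top (array([0.6259, 0.1348]), array([230. ,  27.3], dtype=float32), 5.86)
brass sc (array([0.5994, 0.137 ]), array([22.7, 15.5], dtype=float32), -74.2)
board [ 17  96 234]
knob [130  13  58]
cake [ 28  33 207]
ledge [100  13 173]
coast [179  54 198]
white [156   6 227]
red [179  62 181]
lid (array([ 0.6071, -0.0227]), array([261.8, 241.8], dtype=float32), -84.17)
board (array([ 0.4506, -0.3224]), array([208.2, 131.4], dtype=float32), 12.54)
cake (array([ 0.5796, -0.0356]), array([85.4, 33.4], dtype=float32), 4.22)
cake (array([ 0.6128, -0.0972]), array([85.6, 34. ], dtype=float32), 3.99)
knob (array([0.4972, 0.1181]), array([20.9, 11.6], dtype=float32), 46.5)
shfin (array([0.4745, 0.3384]), array([53.8, 17. ], dtype=float32), -15.94)
cork (array([0.4801, 0.3546]), array([164.2,  90.1], dtype=float32), -9.18)
shaker (array([0.476 , 0.3423]), array([123. ,  58.9], dtype=float32), -16.78)
pin [-60.98559686 165.3706658 ] [-0.01407754 -0.04234447  0.03708044  0.01937312]
```

Run:
```python
from h import *
t=shot("top");s=shot("scene")
H=cv2.cvtColor(t,cv2.COLOR_BGR2HSV).astype(int);Hs=cv2.cvtColor(s,cv2.COLOR_BGR2HSV).astype(int)
yaw=5.86;c,sn=np.cos(np.radians(yaw)),np.sin(np.radians(yaw));D=np.array([[c,-sn],[sn,c]])
# ledge mask in top, expressed in axes turned by yaw
g=((H[...,0]>80)&(H[...,0]<125)&(H[...,1]<50)&(H[...,2]>120)&(H[...,2]<205))
k=np.zeros_like(g);k[125:220,245:282]=1
m=(g&k).astype(np.uint8);n,l,st,ce=cv2.connectedComponentsWithStats(m)
i=1+np.argmax(st[1:,4]);ys,xs=np.where(l==i);w=ray("top",np.c_[xs,ys],.062)[:,:2]@D*1000
print("ledge ext x",np.percentile(w[:,0],[0,.5,99.5,100]),"y",np.percentile(w[:,1],[0,.5,2,98,99.5,100]))
# white front edge and right edge
wh=(H[...,1]<35)&(H[...,2]>195)
for col in range(290,342,10):
    r=np.where(wh[138:220,col])[0]+138;a=ray("top",[[col,r.max()+.5]],.073)[0,:2]@D*1000;b=ray("top",[[col,r.min()-.5]],.073)[0,:2]@D*1000;print("front x",a[0].round(1),"back x",b[0].round(1))
for row in range(160,200,8):
    q=np.where(wh[row,268:360])[0]+268;print("right y",(ray("top",[[q.max()+.5,row]],.065)[0,:2]@D*1000)[1].round(1),"left y",(ray("top",[[q.min()-.5,row]],.065)[0,:2]@D*1000)[1].round(1))
# knob in both views
for nm,HH,roi in(("top",H,(252,192,278,214)),("scene",Hs,(280,200,302,222))):
    d=HH[roi[1]:roi[3],roi[0]:roi[2],2]<75;print(nm,d.sum());ys,xs=np.where(d);print(xs.mean()+roi[0],ys.mean()+roi[1], ray(nm,[[xs.mean()+roi[0],ys.mean()+roi[1]]],.125), xs.min()+roi[0],xs.max()+roi[0],ys.min()+roi[1],ys.max()+roi[1])
# holes along the bar in top: brass blackness
cs=np.arange(-10,235,2.0)
P0=np.array([.6259,.1348]);
L=[];
for a in np.arange(-130,60,1.5):
    p=P0+D@np.array([a,0])/1000;u=proj("top",[p[0],p[1],.080])[0];L.append(cv2.remap(t[...,2],np.float32([[u[0]]]),np.float32([[u[1]]]),cv2.INTER_LINEAR)[0,0])
print(list(zip(np.arange(-130,60,1.5).tolist(),[int(x) for x in L])))
```

```text
ledge ext x [482.40925567 483.20968886 769.47717302 770.28608371] y [ 32.16890618  32.7410028   33.98523483 106.77069027 107.34052169
 107.58926033]
front x 480.9 back x 697.7
front x 481.8 back x 695.1
front x 482.6 back x 696.0
front x 480.0 back x 697.0
front x 480.9 back x 697.9
front x 481.7 back x 698.8
right y -213.7 left y 30.5
right y -214.6 left y 32.6
right y -215.6 left y 31.2
right y -216.5 left y 33.2
right y -214.1 left y 31.9
top 36
264.6111111111111 203.5 [[0.49614872 0.12120958 0.125     ]] 262 267 200 207
scene 281
291.491103202847 209.7473309608541 [[0.49289257 0.12387269 0.125     ]] 280 301 200 221
[(-130.0, 62), (-128.5, 60), (-127.0, 59), (-125.5, 58), (-124.0, 57), (-122.5, 56), (-121.0, 54), (-119.5, 54), (-118.0, 53), (-116.5, 55), (-115.0, 58), (-113.5, 71), (-112.0, 105), (-110.5, 138), (-109.0, 161), (-107.5, 186), (-106.0, 183), (-104.5, 173), (-103.0, 176), (-101.5, 195), (-100.0, 211), (-98.5, 223), (-97.0, 234), (-95.5, 235), (-94.0, 236), (-92.5, 236), (-91.0, 237), (-89.5, 237), (-88.0, 237), (-86.5, 233), (-85.0, 182), (-83.5, 131), (-82.0, 113), 
[... 556 characters left out ...]
(-20.5, 95), (-19.0, 95), (-17.5, 105), (-16.0, 147), (-14.5, 189), (-13.0, 210), (-11.5, 229), (-10.0, 236), (-8.5, 237), (-7.0, 237), (-5.5, 237), (-4.0, 237), (-2.5, 237), (-1.0, 237), (0.5, 237), (2.0, 237), (3.5, 237), (5.0, 236), (6.5, 236), (8.0, 236), (9.5, 236), (11.0, 236), (12.5, 236), (14.0, 236), (15.5, 237), (17.0, 237), (18.5, 236), (20.0, 236), (21.5, 236), (23.0, 235), (24.5, 235), (26.0, 235), (27.5, 235), (29.0, 235), (30.5, 235), (32.0, 235), (33.5, 235), (35.0, 235), (36.5, 235), (38.0, 235), (39.5, 235), (41.0, 235), (42.5, 235), (44.0, 235), (45.5, 235), (47.0, 235), (48.5, 235), (50.0, 235), (51.5, 235), (53.0, 235), (54.5, 235), (56.0, 235), (57.5, 235), (59.0, 235)]
```

```bash
cat > dry.py <<'E'
from h import *
YAW=5.86;O_=np.array([.5900,-.0949])  # origin in axes turned by YAW
c,s=np.cos(np.radians(YAW)),np.sin(np.radians(YAW));D=np.array([[c,-s],[s,c]])
def W(x,y,z):  # dryer mm -> world m
    return np.r_[D@(O_+np.array([x,y])/1000),z/1000]
PIN=np.array([-60.99,165.37]);HG=np.array([107,126.])
def P(a):
    return HG+R.from_euler('z',a).as_matrix()[:2,:2]@np.array([43,39.])
def knob(a,phi,off=0.):
    """TCP pose gripping the knob: lid angle a, bar lift phi"""
    p=P(a);v=PIN-p;v/=np.hypot(*v)
    r=234*np.cos(phi)-38*np.sin(phi);z=78.5+234*np.sin(phi)+38*np.cos(phi)
    k=p+v*r;yaw=np.degrees(np.arctan2(v[1],v[0]))+YAW
    Q=down(yaw,np.degrees(phi))
    return W(k[0],k[1],z)+Q.apply([0,0,.005]),Q
E
python3 - <<'E'
from dry import *
p,r,o=now();a,Q=knob(0,0)
print(a,Q.as_quat())
up=a.copy();up[2]=.236
p,r=plan(p,r,[(up,Q,5.0),(a+[0,0,.01],Q,5.0),(a,Q,5.0)],v=3.5,w=5)
E
```

```text
[0.4961572  0.12180355 0.1115    ] [-0.05024017  0.99873717  0.          0.        ]
[{"hand": 5.0, "travel": [-2.6, -2.2, 0.0], "twist": [0.0, 0.0, -1.0]}, {"hand": 5.0, "travel": [-2.6, -2.3, 0.0], "twist": [0.0, 0.0, -1.5]}, {"hand": 5.0, "travel": [-2.6, -2.3, 0.0], "twist": [0.0, 0.0, -1.0]}, {"hand": 5.0, "travel": [-2.5, -2.4, 0.0], "twist": [0.0, 0.0, -1.5]}, {"hand": 5.0, "travel": [-2.4, -2.5, 0.0], "twist": [0.0, 0.0, -1.0]}]
[{"hand": 5.0, "travel": [-2.4, -2.5, 0.0], "twist": [0.0, 0.0, -1.5]}, {"hand": 5.0, "travel": [-2.3, -2.5, 0.0], "twist": [0.0, 0.0, -1.0]}, {"hand": 5.0, "travel": [-2.3, -2.6, 0.0], "twist": [0.0, 0.0, -1.5]}, {"hand": 5.0, "travel": [-2.2, -2.7, 0.0], "twist": [0.0, 0.0, -1.0]}, {"hand": 5.0, "travel": [-2.1, -2.6, 0.0], "twist": [0.0, 0.0, -1.0]}]
[{"hand": 5.0, "travel": [-2.2, -2.8, 0.0], "twist": [0.0, 0.0, -1.5]}, {"hand": 5.0, "travel": [-2.0, -2.8, 0.0], "twist": [0.0, 0.0, -1.0]}, {"hand": 5.0, "travel": [-2.0, -2.8, 0.0], "twist": [0.0, 0.0, -1.5]}, {"hand": 5.0, "travel": [-1.9, -2.8, 0.0], "twist": [0.0, 0.0, -1.0]}, {"hand": 5.0, "travel": [-1.9, -2.9, 0.0], "twist": [0.0, 0.0, -1.5]}]
[{"hand": 5.0, "travel": [-1.8, -3.0, 0.0], "twist": [0.0, 0.0, -1.0]}, {"hand": 5.0, "travel": [-1.7, -3.0, 0.0], "twist": [0.0, 0.0, -1.5]}, {"hand": 5.0, "travel": [0.0, 0.0, 2.9], "twist": [0.0, 0.0, 0.0]}, {"hand": 5.0, "travel": [0.0, 0.0, 2.8], "twist": [0.0, 0.0, 0.0]}, {"hand": 5.0, "travel": [0.0, 0.0, 2.9], "twist": [0.0, 0.0, 0.0]}]
[{"hand": 5.0, "travel": [0.0, 0.0, 2.9], "twist": [0.0, 0.0, 0.0]}, {"hand": 5.0, "travel": [0.0, 0.0, 1.0], "twist": [0.0, 0.0, 0.0]}]
end [0.4961 0.1214 0.1114] [-0.0523, 0.9986, -0.0003, -0.0002]
```

Request:
move_arm([
  {"hand": 5.0, "travel": [-2.6, -2.2, 0], "twist": [0, 0, -1.0]},
  {"hand": 5.0, "travel": [-2.6, -2.3, 0], "twist": [0, 0, -1.5]},
  {"hand": 5.0, "travel": [-2.6, -2.3, 0], "twist": [0, 0, -1.0]},
  {"hand": 5.0, "travel": [-2.5, -2.4, 0], "twist": [0, 0, -1.5]},
  {"hand": 5.0, "travel": [-2.4, -2.5, 0], "twist": [0, 0, -1.0]},
], force=25)

```text
time: 0.72
position: [0.2608, 0.4605, 0.2366]
tool_rot: [0.078, 0.997, 0.0, 0.0]
ft_force: [0.3, 0.3, 0.4]
grip_width: 0.0613
grip_force: 0.0
```

Request:
move_arm([
  {"hand": 5.0, "travel": [-2.4, -2.5, 0], "twist": [0, 0, -1.5]},
  {"hand": 5.0, "travel": [-2.3, -2.5, 0], "twist": [0, 0, -1.0]},
  {"hand": 5.0, "travel": [-2.3, -2.6, 0], "twist": [0, 0, -1.5]},
  {"hand": 5.0, "travel": [-2.2, -2.7, 0], "twist": [0, 0, -1.0]},
  {"hand": 5.0, "travel": [-2.1, -2.6, 0], "twist": [0, 0, -1.0]},
])

```text
time: 1.13
position: [0.3589, 0.3193, 0.2367]
tool_rot: [0.026, 1.0, 0.0, 0.0]
ft_force: [0.1, 0.1, -0.3]
grip_width: 0.0502
grip_force: 0.0
```

Request:
move_arm([
  {"hand": 5.0, "travel": [-2.2, -2.8, 0], "twist": [0, 0, -1.5]},
  {"hand": 5.0, "travel": [-2.0, -2.8, 0], "twist": [0, 0, -1.0]},
  {"hand": 5.0, "travel": [-2.0, -2.8, 0], "twist": [0, 0, -1.5]},
  {"hand": 5.0, "travel": [-1.9, -2.8, 0], "twist": [0, 0, -1.0]},
  {"hand": 5.0, "travel": [-1.9, -2.9, 0], "twist": [0, 0, -1.5]},
])

```text
time: 1.55
position: [0.4578, 0.1776, 0.2367]
tool_rot: [-0.031, 1.0, 0.0, 0.0]
ft_force: [0.0, 1.1, 0.3]
grip_width: 0.0498
grip_force: 0.0
```

Request:
move_arm([
  {"hand": 5.0, "travel": [-1.8, -3.0, 0], "twist": [0, 0, -1.0]},
  {"hand": 5.0, "travel": [-1.7, -3.0, 0], "twist": [0, 0, -1.5]},
  {"hand": 5.0, "travel": [0, 0, 2.9], "twist": [0, 0, 0]},
  {"hand": 5.0, "travel": [0, 0, 2.8], "twist": [0, 0, 0]},
  {"hand": 5.0, "travel": [0, 0, 0], "twist": [0, 0, 0]},
])

```text
time: 1.97
position: [0.4932, 0.1206, 0.1755]
tool_rot: [-0.051, 0.999, 0.0, -0.005]
ft_force: [-0.6, 0.5, 0.4]
grip_width: 0.05
grip_force: 0.0
```

Request:
move_arm([
  {"hand": 5.0, "travel": [0, 0, 0], "twist": [0, 0, 0]},
  {"hand": 5.0, "travel": [0, 0, 0], "twist": [0, 0, 0]},
])

```text
time: 2.13
position: [0.4967, 0.1219, 0.1804]
tool_rot: [-0.053, 0.999, -0.0, 0.001]
ft_force: [0.4, 0.4, 0.5]
grip_width: 0.05
grip_force: 0.0
```

Run:
```python
from dry import *
p,r,o=now();a,Q=knob(0,0);print(p,r.as_quat())
p,r=plan(p,r,[(a+[0,0,.02],Q,5.0),(a,Q,5.0)])
```

```text
[0.49674196 0.12194769 0.18041596] [-5.26163733e-02  9.98614645e-01 -1.58073413e-05  5.55269940e-04]
[{"hand": 5.0, "travel": [0.0, 0.0, 2.4], "twist": [0.0, 0.0, 0.0]}, {"hand": 5.0, "travel": [0.1, 0.0, 2.5], "twist": [0.0, 0.0, 0.5]}, {"hand": 5.0, "travel": [0.0, 0.0, 2.0], "twist": [0.0, 0.0, 0.0]}]
end [0.4958 0.1218 0.1114] [-0.0483, 0.9988, -0.0, 0.0006]
```

Position is accurate. I'll descend and grip, then plan the stay move.

Request:
move_arm([
  {"hand": 5.0, "travel": [0, 0, 2.4], "twist": [0, 0, 0]},
  {"hand": 5.0, "travel": [0.1, 0, 2.5], "twist": [0, 0, 0.5]},
  {"hand": 5.0, "travel": [0, 0, 2.0], "twist": [0, 0, 0]},
  {"hand": 5.0, "travel": [0, 0, 0], "twist": [0, 0, 0]},
  {"hand": 2.0, "travel": [0, 0, 0], "twist": [0, 0, 0]},
], force=25)

```text
time: 2.55
position: [0.4957, 0.122, 0.1114]
tool_rot: [-0.048, 0.999, -0.0, 0.0]
ft_force: [-0.4, -0.5, -0.4]
grip_width: 0.0479
grip_force: 0.0
```

Request:
move_arm([
  {"hand": 1.5, "travel": [0, 0, 0], "twist": [0, 0, 0]},
  {"hand": 1.5, "travel": [0, 0, 0], "twist": [0, 0, 0]},
  {"hand": 1.5, "travel": [0, 0, 0], "twist": [0, 0, 0]},
  {"hand": 1.5, "travel": [0, 0, 0], "twist": [0, 0, 0]},
])

```text
time: 2.88
position: [0.4961, 0.1216, 0.1117]
tool_rot: [-0.048, 0.999, -0.0, 0.001]
ft_force: [0.4, 0.1, 0.4]
grip_width: 0.0257
grip_force: 25.0
```

Run:
```python
from dry import *
p,r,o=now();print(p,r.as_quat(),o["grip_width"],o["grip_force"])
print(knob(0,0)[0])
w=[]
for f in(.1,.2):w.append((*knob(0,f),1.5,2))
for a in np.linspace(.2,1.6,8):w.append((*knob(a,.2),1.5,2))
w.append((*knob(1.67,.2),1.5,2))
p,r=plan(p,r,w)
```

```text
[0.49609572 0.1216386  0.11172062] [-4.80538243e-02  9.98843898e-01 -1.91988448e-05  1.30247673e-03] 0.025664521930604905 25.030070613138378
[0.4961572  0.12180355 0.1115    ]
[{"hand": 1.5, "travel": [-0.2, 0.0, -1.1], "twist": [0.0, 3.0, 0.0]}, {"hand": 1.5, "travel": [-0.2, 0.0, -1.2], "twist": [0.0, 3.0, -0.5]}, {"hand": 1.5, "travel": [-0.2, 0.0, -1.2], "twist": [0.0, 3.0, 0.0]}, {"hand": 1.5, "travel": [-0.2, 0.0, -1.1], "twist": [0.0, 2.5, 0.0]}, {"hand": 1.5, "travel": [0.4, 0.0, 0.1], "twist": [0.0, 0.0, -1.0]}]
[{"hand": 1.5, "travel": [0.5, -0.1, 0.0], "twist": [0.5, 0.0, -1.0]}, {"hand": 1.5, "travel": [0.4, 0.0, 0.1], "twist": [0.0, 0.0, -1.0]}, {"hand": 1.5, "travel": [0.5, 0.0, 0.1], "twist": [0.5, 0.0, -0.5]}, {"hand": 1.5, "travel": [0.5, -0.1, 0.1], "twist": [0.0, 0.0, -1.0]}, {"hand": 1.5, "travel": [0.5, 0.0, 0.1], "twist": [0.0, 0.0, -0.5]}]
[{"hand": 1.5, "travel": [0.6, -0.1, 0.1], "twist": [0.0, 0.0, -0.5]}, {"hand": 1.5, "travel": [0.5, 0.0, 0.1], "twist": [0.0, 0.0, -0.5]}, {"hand": 1.5, "travel": [0.6, 0.0, 0.1], "twist": [0.0, 0.0, 0.0]}, {"hand": 1.5, "travel": [0.6, 0.0, 0.2], "twist": [0.5, 0.0, 0.0]}, {"hand": 1.5, "travel": [0.5, 0.0, 0.1], "twist": [0.0, 0.0, 0.5]}]
[{"hand": 1.5, "travel": [0.6, 0.1, 0.1], "twist": [-0.5, 0.0, 0.0]}, {"hand": 1.5, "travel": [0.5, 0.1, 0.1], "twist": [0.0, 0.0, 1.0]}, {"hand": 1.5, "travel": [0.6, 0.1, 0.1], "twist": [0.0, 0.0, 0.5]}, {"hand": 1.5, "travel": [0.4, 0.2, 0.1], "twist": [-0.5, 0.0, 1.5]}, {"hand": 1.5, "travel": [0.5, 0.3, 0.1], "twist": [-0.5, 0.0, 1.5]}]
[{"hand": 1.5, "travel": [0.1, 0.1, 0.0], "twist": [0.0, 0.0, 0.5]}, {"hand": 1.5, "travel": [0.1, 0.1, 0.1], "twist": [0.0, 0.0, 1.0]}]
end [0.422  0.1145 0.1568] [-0.0478, 0.9939, -0.0054, -0.0987]
```

Request:
move_arm([
  {"hand": 1.5, "travel": [-0.2, 0, -1.1], "twist": [0, 3, 0]},
  {"hand": 1.5, "travel": [-0.2, 0, -1.2], "twist": [0, 3, -0.5]},
  {"hand": 1.5, "travel": [-0.2, 0, -1.2], "twist": [0, 3, 0]},
  {"hand": 1.5, "travel": [-0.2, 0, -1.1], "twist": [0, 2.5, 0]},
  {"hand": 1.5, "travel": [0.4, 0, 0.1], "twist": [0, 0, -1]},
])

```text
time: 3.3
position: [0.5064, 0.122, 0.1573]
tool_rot: [-0.061, 0.993, -0.004, -0.097]
ft_force: [5.6, -0.3, -2.9]
grip_width: 0.0253
grip_force: 25.0
```

Request:
move_arm([
  {"hand": 1.5, "travel": [0.5, -0.1, 0], "twist": [0.5, 0, -1]},
  {"hand": 1.5, "travel": [0.4, 0, 0.1], "twist": [0, 0, -1]},
  {"hand": 1.5, "travel": [0.5, 0, 0.1], "twist": [0.5, 0, -0.5]},
  {"hand": 1.5, "travel": [0.5, -0.1, 0.1], "twist": [0, 0, -1]},
  {"hand": 1.5, "travel": [0.5, 0, 0.1], "twist": [0, 0, -0.5]},
])

```text
time: 3.72
position: [0.4784, 0.1166, 0.1563]
tool_rot: [-0.097, 0.99, -0.009, -0.099]
ft_force: [2.7, 1.8, -2.1]
grip_width: 0.0254
grip_force: 25.0
```

Request:
move_arm([
  {"hand": 1.5, "travel": [0.6, -0.1, 0.1], "twist": [0, 0, -0.5]},
  {"hand": 1.5, "travel": [0.5, 0, 0.1], "twist": [0, 0, -0.5]},
  {"hand": 1.5, "travel": [0.6, 0, 0.1], "twist": [0, 0, 0]},
  {"hand": 1.5, "travel": [0.6, 0, 0.2], "twist": [0.5, 0, 0]},
  {"hand": 1.5, "travel": [0.5, 0, 0.1], "twist": [0, 0, 0.5]},
])

```text
time: 4.13
position: [0.4499, 0.1098, 0.156]
tool_rot: [-0.101, 0.99, -0.013, -0.1]
ft_force: [2.2, 1.7, -1.7]
grip_width: 0.0251
grip_force: 25.0
```

Request:
move_arm([
  {"hand": 1.5, "travel": [0.6, 0.1, 0.1], "twist": [-0.5, 0, 0]},
  {"hand": 1.5, "travel": [0.5, 0.1, 0.1], "twist": [0, 0, 1]},
  {"hand": 1.5, "travel": [0.6, 0.1, 0.1], "twist": [0, 0, 0.5]},
  {"hand": 1.5, "travel": [0.4, 0.2, 0.1], "twist": [-0.5, 0, 1.5]},
  {"hand": 1.5, "travel": [0.5, 0.3, 0.1], "twist": [-0.5, 0, 1.5]},
])

```text
time: 4.55
position: [0.4238, 0.1128, 0.1564]
tool_rot: [-0.059, 0.993, -0.004, -0.1]
ft_force: [4.6, 1.0, -2.3]
grip_width: 0.0255
grip_force: 25.0
```

Request:
move_arm([
  {"hand": 1.5, "travel": [0.1, 0.1, 0], "twist": [0, 0, 0.5]},
  {"hand": 1.5, "travel": [0.1, 0.1, 0.1], "twist": [0, 0, 1]},
  {"hand": 1.5, "travel": [0, 0, 0], "twist": [0, 0, 0]},
  {"hand": 1.5, "travel": [0, 0, 0], "twist": [0, 0, 0]},
  {"hand": 1.5, "travel": [0, 0, 0], "twist": [0, 0, 0]},
])

```text
time: 4.97
position: [0.4227, 0.1145, 0.1559]
tool_rot: [-0.048, 0.994, -0.005, -0.098]
ft_force: [4.6, 1.6, -2.6]
grip_width: 0.0255
grip_force: 25.0
```

Run:
```python
from dry import *
t=shot("top","top1")
p,r,o=now();print(p,r.as_quat(),o["grip_width"],o["grip_force"]);print(knob(1.67,.2)[0],knob(1.67,.2)[1].as_quat())
cv2.imwrite("pics/c1.png",cv2.resize(t[90:240,180:420],None,fx=3.3,fy=3.3,interpolation=cv2.INTER_CUBIC))
```

```text
[0.42271485 0.11452981 0.15587995] [-0.04799469  0.99396586 -0.00539097 -0.0984851 ] 0.025215012929586604 25.001539941877127
[0.42167147 0.11446783 0.15733082] [-0.04909445  0.99379224 -0.00492588 -0.09971182]
```

View pics/c1.png

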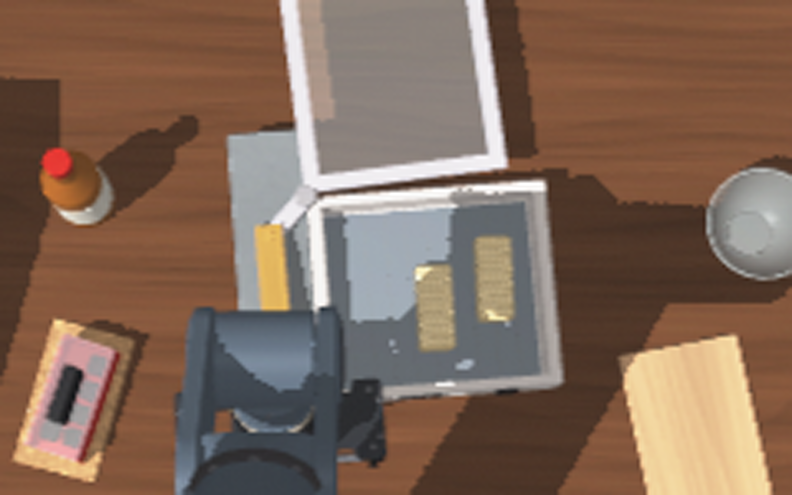

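The lid is swung open to about 1.65, and the arm hides the knob end of the bar. Next I'll lower onto hole 4.

Run:
```python
from dry import *
p,r,o=now()
plan(p,r,[(*knob(1.67,.2),1.5),(*knob(1.67,.13),1.5,2),(*knob(1.67,.07),1.5,2),(*knob(1.67,0.0),1.5,2)])
```

```text
[{"hand": 1.5, "travel": [0.1, 0.0, -0.1], "twist": [0.0, 0.0, 0.0]}, {"hand": 1.5, "travel": [0.1, 0.0, 0.8], "twist": [0.0, -2.0, 0.0]}, {"hand": 1.5, "travel": [0.1, 0.0, 0.8], "twist": [0.0, -2.0, 0.0]}, {"hand": 1.5, "travel": [0.1, 0.0, 0.7], "twist": [0.0, -1.5, 0.0]}, {"hand": 1.5, "travel": [0.1, 0.0, 0.7], "twist": [0.0, -2.0, 0.0]}]
[{"hand": 1.5, "travel": [0.1, 0.0, 0.8], "twist": [0.0, -2.0, 0.0]}, {"hand": 1.5, "travel": [0.1, 0.0, 0.9], "twist": [0.0, -2.0, 0.0]}]
end [0.4108 0.1133 0.1111] [-0.0483, 0.9988, -0.0006, 0.0016]
```

Request:
move_arm([
  {"hand": 1.5, "travel": [0.1, 0, -0.1], "twist": [0, 0, 0]},
  {"hand": 1.5, "travel": [0.1, 0, 0.8], "twist": [0, -2, 0]},
  {"hand": 1.5, "travel": [0.1, 0, 0.8], "twist": [0, -2, 0]},
  {"hand": 1.5, "travel": [0.1, 0, 0.7], "twist": [0, -1.5, 0]},
  {"hand": 1.5, "travel": [0.1, 0, 0.7], "twist": [0, -2, 0]},
])

```text
time: 5.43
position: [0.415, 0.1135, 0.1281]
tool_rot: [-0.048, 0.998, -0.002, -0.031]
ft_force: [6.8, 1.2, -3.0]
grip_width: 0.0254
grip_force: 25.0
```

Request:
move_arm([
  {"hand": 1.5, "travel": [0.1, 0, 0.8], "twist": [0, -2, 0]},
  {"hand": 1.5, "travel": [0.1, 0, 0.8], "twist": [0, -2, 0]},
  {"hand": 1.5, "travel": [0, 0, 0], "twist": [0, 0, 0]},
  {"hand": 1.5, "travel": [0, 0, 0], "twist": [0, 0, 0]},
])

```text
time: 5.77
position: [0.412, 0.1131, 0.1124]
tool_rot: [-0.048, 0.999, -0.001, 0.003]
ft_force: [6.4, 0.2, -1.4]
grip_width: 0.0256
grip_force: 25.0
```

Request:
move_arm([
  {"hand": 5, "travel": [0, 0, 0], "twist": [0, 0, 0]},
  {"hand": 5, "travel": [0, 0, 0], "twist": [0, 0, 0]},
  {"hand": 5, "travel": [0, 0, 0], "twist": [0, 0, 0]},
  {"hand": 5, "travel": [0, 0, -2], "twist": [0, 0, 0]},
  {"hand": 5, "travel": [0, 0, -3], "twist": [0, 0, 0]},
])

```text
time: 6.18
position: [0.4054, 0.1132, 0.1604]
tool_rot: [-0.048, 0.999, -0.0, -0.005]
ft_force: [0.8, 0.7, -0.4]
grip_width: 0.0474
grip_force: 0.0
```

Request:
move_arm([
  {"hand": 5, "travel": [0, -1, -3], "twist": [0, 0, 0]},
  {"hand": 5, "travel": [0, -3, -3], "twist": [0, 0, 0]},
  {"hand": 5, "travel": [0, -4, 0], "twist": [0, 0, 0]},
  {"hand": 5, "travel": [0, -4, 0], "twist": [0, 0, 0]},
  {"hand": 5, "travel": [0, -4, 0], "twist": [0, 0, 0]},
])

```text
time: 6.6
position: [0.423, -0.0461, 0.2222]
tool_rot: [-0.049, 0.999, -0.0, -0.001]
ft_force: [0.9, 0.7, -0.3]
grip_width: 0.0501
grip_force: 0.0
```

Request:
move_arm([
  {"hand": 5, "travel": [0, -4, 0], "twist": [0, 0, 0]},
  {"hand": 5, "travel": [0, -3, 0], "twist": [0, 0, 0]},
  {"hand": 5, "travel": [0, 0, 0], "twist": [0, 0, 0]},
  {"hand": 5, "travel": [0, 0, 0], "twist": [0, 0, 0]},
])

```text
time: 6.93
position: [0.4301, -0.1158, 0.2213]
tool_rot: [-0.046, 0.999, 0.0, -0.001]
ft_force: [-0.4, 0.1, -0.2]
grip_width: 0.0498
grip_force: 0.0
```

Run:
```python
from dry import *
t=shot("top","top2");s=shot("scene","sc2")
p,r,o=now();print(p,r.as_quat())
a=cv2.resize(t[90:240,180:420],None,fx=3.3,fy=3.3,interpolation=cv2.INTER_CUBIC)
cv2.imwrite("pics/c2.png",a)
H=cv2.cvtColor(t,cv2.COLOR_BGR2HSV).astype(int)
for q in((312,183),(330,174),(300,175),(308,195)):print(H[q[1],q[0]])
print(proj("top",[W(PIN[0],PIN[1],81),W(*(PIN+[-109,-6]),116)]))
```

```text
[ 0.42964408 -0.11366579  0.22119802] [-4.79076047e-02  9.98850399e-01  6.77023668e-04 -1.51113402e-03]
[ 28  28 247]
[ 29  25 247]
[106  29 182]
[ 26  65 244]
[[264.47487819 198.03410317]
 [268.25290582 229.61745799]]
```

View pics/c2.png

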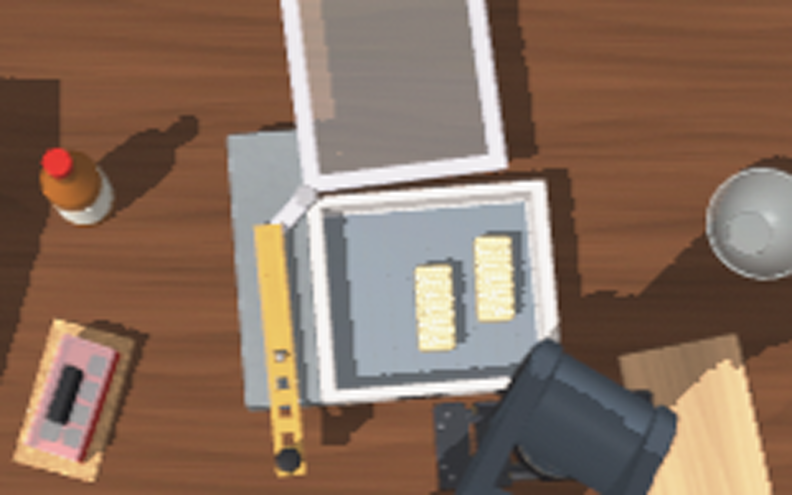

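```bash
cat > cakes.py <<'E'
from dry import *
def cakes(t):
    H=cv2.cvtColor(t,cv2.COLOR_BGR2HSV).astype(int)
    m=((H[...,0]>15)&(H[...,0]<40)&(H[...,1]>15)&(H[...,1]<140)&(H[...,2]>150)).astype(np.uint8)
    poly=proj("top",[W(x,y,48) for x,y in((-92,-107),(92,-107),(92,107),(-92,107))]).astype(np.int32)
    k=np.zeros_like(m);cv2.fillPoly(k,[poly],1)
    cs,_=cv2.findContours(m*k,cv2.RETR_EXTERNAL,cv2.CHAIN_APPROX_NONE)
    out=[]
    for c in cs:
        if cv2.contourArea(c)>100:
            r=wrect(ray("top",c[:,0,:],.048));out.append(r);d=D.T@r[0]-O_;print(r,"dryer",np.round(d*1000,1))
    return out
E
python3 - <<'E'
from cakes import *
c=cakes(shot("top"))
p,r,o=now()
k=min(c,key=lambda q:q[0][1]);x=k[0];Q=down(180+k[2])
B=np.array([.4506,-.3224]);by=12.54;d=R.from_euler('z',by,degrees=True).as_matrix()[:2,:2]
pl=B+d@[0,-.033];Qb=down(180+by)
p,r=plan(p,r,[(np.r_[x,.19],Q,4.8),(np.r_[x,.06],Q,4.8),(np.r_[x,.038],Q,4.8)])
print("place");plan(p,r,[(np.r_[x,.13],Q,2.5),(np.r_[pl,.13],Qb,2.5),(np.r_[pl,.05],Qb,2.5),(np.r_[pl,.027],Qb,2.5)])
E
```

```text
(array([ 0.5797, -0.0355]), array([92.2, 40.2], dtype=float32), 4.23) dryer [-17.    0.4]
(array([ 0.6129, -0.0962]), array([91.4, 41.8], dtype=float32), 1.53) dryer [  9.9 -63.4]
[{"hand": 4.8, "travel": [-2.6, 0.0, 0.4], "twist": [0.0, 0.0, 0.5]}, {"hand": 4.8, "travel": [-2.7, 0.0, 0.5], "twist": [0.0, 0.0, 0.5]}, {"hand": 4.8, "travel": [-2.6, 0.0, 0.4], "twist": [0.0, 0.0, 0.5]}, {"hand": 4.8, "travel": [-2.6, 0.1, 0.5], "twist": [0.0, 0.0, 1.0]}, {"hand": 4.8, "travel": [-2.6, 0.1, 0.4], "twist": [0.0, 0.0, 0.5]}]
[{"hand": 4.8, "travel": [-2.7, 0.1, 0.4], "twist": [0.0, 0.0, 0.5]}, {"hand": 4.8, "travel": [-2.6, 0.2, 0.5], "twist": [0.0, 0.0, 0.5]}, {"hand": 4.8, "travel": [0.0, 0.0, 2.6], "twist": [0.0, 0.0, 0.0]}, {"hand": 4.8, "travel": [0.0, 0.0, 2.6], "twist": [0.0, 0.0, 0.0]}, {"hand": 4.8, "travel": [0.0, 0.0, 2.6], "twist": [0.0, 0.0, 0.0]}]
[{"hand": 4.8, "travel": [0.0, 0.0, 2.6], "twist": [0.0, 0.0, 0.0]}, {"hand": 4.8, "travel": [0.0, 0.0, 2.6], "twist": [0.0, 0.0, 0.0]}, {"hand": 4.8, "travel": [0.0, 0.0, 2.2], "twist": [0.0, 0.0, 0.0]}]
end [ 0.6127 -0.0959  0.03
[... 730 characters left out ...]
0.0, -1.0]}]
[{"hand": 2.5, "travel": [1.7, -2.1, 0.0], "twist": [0.0, 0.0, -1.0]}, {"hand": 2.5, "travel": [1.8, -2.1, 0.0], "twist": [0.0, 0.0, -1.0]}, {"hand": 2.5, "travel": [1.8, -2.1, 0.0], "twist": [0.0, 0.0, -1.0]}, {"hand": 2.5, "travel": [1.8, -2.1, 0.0], "twist": [0.0, 0.0, -1.0]}, {"hand": 2.5, "travel": [1.8, -2.0, 0.0], "twist": [0.0, 0.0, -1.0]}]
[{"hand": 2.5, "travel": [0.0, 0.0, 2.7], "twist": [0.0, 0.0, 0.0]}, {"hand": 2.5, "travel": [0.0, 0.0, 2.6], "twist": [0.0, 0.0, 0.0]}, {"hand": 2.5, "travel": [0.0, 0.0, 2.7], "twist": [0.0, 0.0, 0.0]}, {"hand": 2.5, "travel": [0.0, 0.0, 2.3], "twist": [0.0, 0.0, 0.0]}]
end [ 0.4579 -0.3546  0.027 ] [-0.1093, 0.994, 0.0005, -0.0012]
```

Request:
move_arm([
  {"hand": 4.8, "travel": [-2.6, 0, 0.4], "twist": [0, 0, 0.5]},
  {"hand": 4.8, "travel": [-2.7, 0, 0.5], "twist": [0, 0, 0.5]},
  {"hand": 4.8, "travel": [-2.6, 0, 0.4], "twist": [0, 0, 0.5]},
  {"hand": 4.8, "travel": [-2.6, 0.1, 0.5], "twist": [0, 0, 1]},
  {"hand": 4.8, "travel": [-2.6, 0.1, 0.4], "twist": [0, 0, 0.5]},
], force=15)

```text
time: 7.5
position: [0.562, -0.1003, 0.1993]
tool_rot: [-0.023, 1.0, -0.0, -0.001]
ft_force: [0.6, -0.3, 0.4]
grip_width: 0.0482
grip_force: 0.0
```

Request:
move_arm([
  {"hand": 4.8, "travel": [-2.7, 0.1, 0.4], "twist": [0, 0, 0.5]},
  {"hand": 4.8, "travel": [-2.6, 0.2, 0.5], "twist": [0, 0, 0.5]},
  {"hand": 4.8, "travel": [0, 0, 2.6], "twist": [0, 0, 0]},
  {"hand": 4.8, "travel": [0, 0, 2.6], "twist": [0, 0, 0]},
  {"hand": 4.8, "travel": [0, 0, 2.6], "twist": [0, 0, 0]},
])

```text
time: 7.92
position: [0.6145, -0.0954, 0.1119]
tool_rot: [-0.015, 1.0, -0.0, -0.0]
ft_force: [-0.2, -0.1, -0.1]
grip_width: 0.048
grip_force: 0.0
```

Request:
move_arm([
  {"hand": 4.8, "travel": [0, 0, 2.6], "twist": [0, 0, 0]},
  {"hand": 4.8, "travel": [0, 0, 0], "twist": [0, 0, 0]},
  {"hand": 4.8, "travel": [0, 0, 2.6], "twist": [0, 0, 0]},
  {"hand": 4.8, "travel": [0, 0, 2.2], "twist": [0, 0, 0]},
  {"hand": 4.8, "travel": [0, 0, 0], "twist": [0, 0, 0]},
])

```text
time: 8.33
position: [0.6119, -0.0958, 0.0362]
tool_rot: [-0.014, 1.0, 0.001, -0.003]
ft_force: [-0.3, 0.2, 0.8]
grip_width: 0.048
grip_force: 0.0
```

Request:
move_arm([
  {"hand": 2.5, "travel": [0, 0, 0], "twist": [0, 0, 0]},
  {"hand": 2.5, "travel": [0, 0, 0], "twist": [0, 0, 0]},
  {"hand": 2.5, "travel": [0, 0, 0], "twist": [0, 0, 0]},
])

```text
time: 8.58
position: [0.6159, -0.098, 0.0409]
tool_rot: [-0.013, 1.0, -0.001, 0.002]
ft_force: [0.4, 0.1, -0.0]
grip_width: 0.0379
grip_force: 14.9
```

Request:
move_arm([
  {"hand": 2.5, "travel": [0, 0, -2.3], "twist": [0, 0, 0]},
  {"hand": 2.5, "travel": [0, 0, -2.3], "twist": [0, 0, 0]},
  {"hand": 2.5, "travel": [0, 0, -2.3], "twist": [0, 0, 0]},
  {"hand": 2.5, "travel": [0, 0, -2.3], "twist": [0, 0, 0]},
  {"hand": 2.5, "travel": [1.5, -2.3, 0], "twist": [0, 0, -1]},
])

```text
time: 9.0
position: [0.6058, -0.1197, 0.1377]
tool_rot: [-0.024, 1.0, -0.002, 0.007]
ft_force: [1.1, -0.2, -0.1]
grip_width: 0.0382
grip_force: 14.9
```

Request:
move_arm([
  {"hand": 2.5, "travel": [1.5, -2.3, 0], "twist": [0, 0, -1]},
  {"hand": 2.5, "travel": [1.5, -2.3, 0], "twist": [0, 0, -1]},
  {"hand": 2.5, "travel": [1.6, -2.2, 0], "twist": [0, 0, -1]},
  {"hand": 2.5, "travel": [1.7, -2.2, 0], "twist": [0, 0, -1]},
  {"hand": 2.5, "travel": [1.6, -2.2, 0], "twist": [0, 0, -1]},
])

```text
time: 9.42
position: [0.5297, -0.2404, 0.1327]
tool_rot: [-0.066, 0.998, -0.001, 0.001]
ft_force: [0.0, -0.4, -0.8]
grip_width: 0.0376
grip_force: 14.9
```

Request:
move_arm([
  {"hand": 2.5, "travel": [1.7, -2.1, 0], "twist": [0, 0, -1]},
  {"hand": 2.5, "travel": [1.8, -2.1, 0], "twist": [0, 0, -1]},
  {"hand": 2.5, "travel": [1.8, -2.1, 0], "twist": [0, 0, -1]},
  {"hand": 2.5, "travel": [1.8, -2.1, 0], "twist": [0, 0, -1]},
  {"hand": 2.5, "travel": [1.8, -2.0, 0], "twist": [0, 0, -1]},
])

```text
time: 9.83
position: [0.4592, -0.3581, 0.1328]
tool_rot: [-0.109, 0.994, -0.002, 0.001]
ft_force: [-0.4, -0.4, -1.0]
grip_width: 0.038
grip_force: 14.9
```

Request:
move_arm([
  {"hand": 2.5, "travel": [0, 0, 2.7], "twist": [0, 0, 0]},
  {"hand": 2.5, "travel": [0, 0, 2.6], "twist": [0, 0, 0]},
  {"hand": 2.5, "travel": [0, 0, 0], "twist": [0, 0, 0]},
  {"hand": 2.5, "travel": [0, 0, 0], "twist": [0, 0, 0]},
])

```text
time: 10.17
position: [0.4591, -0.3561, 0.0782]
tool_rot: [-0.109, 0.994, 0.0, -0.001]
ft_force: [-0.3, -1.0, -0.0]
grip_width: 0.0379
grip_force: 14.9
```

Run:
```python
from dry import *
p,r,o=now();print(p,r.as_quat(),o["grip_width"])
pl=[.4578,-.3546];Qb=down(180+12.54)
plan(p,r,[(np.r_[pl,.045],Qb,2.5),(np.r_[pl,.027],Qb,2.5)])
```

```text
[ 0.4590965  -0.3561498   0.07821344] [-1.08837655e-01  9.94059363e-01  2.46603639e-04 -5.35264052e-04] 0.037872813402791375
[{"hand": 2.5, "travel": [0.0, 0.1, 1.7], "twist": [0.0, 0.0, 0.0]}, {"hand": 2.5, "travel": [0.1, 0.1, 1.6], "twist": [0.0, 0.0, 0.0]}, {"hand": 2.5, "travel": [0.0, 0.0, 1.8], "twist": [0.0, 0.0, 0.0]}]
end [ 0.4576 -0.3544  0.0272] [-0.1088, 0.9941, 0.0002, -0.0005]
```

Request:
move_arm([
  {"hand": 2.5, "travel": [0, 0.1, 1.7], "twist": [0, 0, 0]},
  {"hand": 2.5, "travel": [0.1, 0.1, 1.6], "twist": [0, 0, 0]},
  {"hand": 2.5, "travel": [0, 0, 1.5], "twist": [0, 0, 0]},
  {"hand": 2.5, "travel": [0, 0, 0.2], "twist": [0, 0, 0]},
  {"hand": 2.5, "travel": [0, 0, 0], "twist": [0, 0, 0]},
])

```text
time: 10.58
position: [0.4591, -0.3551, 0.0294]
tool_rot: [-0.109, 0.994, -0.001, 0.0]
ft_force: [0.5, -0.5, 0.1]
grip_width: 0.0379
grip_force: 14.9
```

Request:
move_arm([
  {"hand": 4.8, "travel": [0, 0, 0], "twist": [0, 0, 0]},
  {"hand": 4.8, "travel": [0, 0, 0], "twist": [0, 0, 0]},
  {"hand": 4.8, "travel": [0, 0, 0], "twist": [0, 0, 0]},
  {"hand": 4.8, "travel": [0, 0, -1], "twist": [0, 0, 0]},
  {"hand": 4.8, "travel": [0, 0, -3], "twist": [0, 0, 0]},
])

```text
time: 11.0
position: [0.4563, -0.3529, 0.0659]
tool_rot: [-0.109, 0.994, 0.003, -0.002]
ft_force: [0.2, -1.2, 0.6]
grip_width: 0.0478
grip_force: 0.0
```

Request:
move_arm([
  {"hand": 4.8, "travel": [0, 0, -3.5], "twist": [0, 0, 0]},
  {"hand": 4.8, "travel": [0, 0, -3.5], "twist": [0, 0, 0]},
  {"hand": 4.8, "travel": [0, 0, -3.5], "twist": [0, 0, 0]},
  {"hand": 4.8, "travel": [0, 0, 0], "twist": [0, 0, 0]},
  {"hand": 4.8, "travel": [0, 0, 0], "twist": [0, 0, 0]},
])

```text
time: 11.42
position: [0.4594, -0.356, 0.1766]
tool_rot: [-0.109, 0.994, -0.003, 0.002]
ft_force: [-0.7, 0.1, -0.5]
grip_width: 0.0483
grip_force: 0.0
```

Run:
```python
from cakes import *
t=shot("top","top3");c=cakes(t)
p,r,o=now();print(p,r.as_quat())
k=c[0];x=k[0];Q=down(180+k[2])
p,r=plan(p,r,[(np.r_[x,.19],Q,5.2),(np.r_[x,.085],Q,5.2)],v=3.5)
```

```text
(array([ 0.5797, -0.0355]), array([92.2, 40.2], dtype=float32), 4.23) dryer [-17.    0.4]
[ 0.45835206 -0.35490372  0.17451663] [-1.08931555e-01  9.94047907e-01 -1.48558492e-03  6.83561931e-04]
[{"hand": 5.2, "travel": [-1.9, 2.9, -0.2], "twist": [0.0, 0.0, 1.0]}, {"hand": 5.2, "travel": [-1.8, 2.8, -0.1], "twist": [0.0, 0.0, 0.5]}, {"hand": 5.2, "travel": [-1.8, 2.9, -0.2], "twist": [0.0, 0.0, 1.0]}, {"hand": 5.2, "travel": [-1.8, 3.0, -0.1], "twist": [0.0, 0.0, 1.0]}, {"hand": 5.2, "travel": [-1.7, 2.9, -0.2], "twist": [0.0, 0.0, 0.5]}]
[{"hand": 5.2, "travel": [-1.6, 3.0, -0.2], "twist": [0.0, 0.0, 1.0]}, {"hand": 5.2, "travel": [-1.6, 3.0, -0.1], "twist": [0.0, 0.0, 1.0]}, {"hand": 5.2, "travel": [-1.6, 3.1, -0.2], "twist": [0.0, 0.0, 0.5]}, {"hand": 5.2, "travel": [-1.6, 3.0, -0.2], "twist": [0.0, 0.0, 1.0]}, {"hand": 5.2, "travel": [-1.4, 3.1, -0.1], "twist": [0.0, 0.0, 1.0]}]
[{"hand": 5.2, "travel": [0.0, 0.0, 3.5], "twist": [0.0, 0.0, 0.0]}, {"hand": 5.2, "travel": [0.0, 0.0, 3.5], "twist": [0.0, 0.0, 0.0]}, {"hand": 5.2, "travel": [0.0, 0.0, 3.5], "twist": [0.0, 0.0, 0.0]}]
end [ 0.5794 -0.0357  0.0848] [-0.035, 0.9994, -0.0014, 0.0008]
```

Request:
move_arm([
  {"hand": 5.2, "travel": [-1.9, 2.9, -0.2], "twist": [0, 0, 1]},
  {"hand": 5.2, "travel": [-1.8, 2.8, -0.1], "twist": [0, 0, 0.5]},
  {"hand": 5.2, "travel": [-1.8, 2.9, -0.2], "twist": [0, 0, 1]},
  {"hand": 5.2, "travel": [-1.8, 3.0, -0.1], "twist": [0, 0, 1]},
  {"hand": 5.2, "travel": [-1.7, 2.9, -0.2], "twist": [0, 0, 0.5]},
])

```text
time: 11.88
position: [0.5183, -0.1931, 0.179]
tool_rot: [-0.073, 0.997, 0.001, -0.002]
ft_force: [-0.0, 0.0, -0.0]
grip_width: 0.0521
grip_force: 0.0
```

Request:
move_arm([
  {"hand": 5.2, "travel": [-1.6, 3.0, -0.2], "twist": [0, 0, 1]},
  {"hand": 5.2, "travel": [-1.6, 3.0, -0.1], "twist": [0, 0, 1]},
  {"hand": 5.2, "travel": [-1.6, 3.1, -0.2], "twist": [0, 0, 0.5]},
  {"hand": 5.2, "travel": [-1.6, 3.0, -0.2], "twist": [0, 0, 1]},
  {"hand": 5.2, "travel": [-1.4, 3.1, -0.1], "twist": [0, 0, 1]},
])

```text
time: 12.3
position: [0.5785, -0.0334, 0.1871]
tool_rot: [-0.035, 0.999, -0.0, -0.002]
ft_force: [-0.1, 0.1, -0.8]
grip_width: 0.0518
grip_force: 0.0
```

Request:
move_arm([
  {"hand": 5.2, "travel": [0, 0, 3.5], "twist": [0, 0, 0]},
  {"hand": 5.2, "travel": [0, 0, 3.5], "twist": [0, 0, 0]},
  {"hand": 5.2, "travel": [0, 0, 3.5], "twist": [0, 0, 0]},
  {"hand": 5.2, "travel": [0, 0, 0], "twist": [0, 0, 0]},
  {"hand": 5.2, "travel": [0, 0, 0], "twist": [0, 0, 0]},
])

```text
time: 12.72
position: [0.5764, -0.0347, 0.0808]
tool_rot: [-0.035, 0.999, 0.001, -0.004]
ft_force: [0.5, -0.0, -0.3]
grip_width: 0.052
grip_force: 0.0
```

Run:
```python
from cakes import *
p,r,o=now();print(p,r.as_quat())
x=np.array([.5797,-.0355]);Q=down(184.23)
B=np.array([.4506,-.3224]);by=12.54;d=R.from_euler('z',by,degrees=True).as_matrix()[:2,:2]
pl=B+d@[0,.033];Qb=down(180+by)
p,r=plan(p,r,[(np.r_[x,.039],Q,5.2)])
print("place");plan(p,r,[(np.r_[x,.13],Q,2.5),(np.r_[pl,.13],Qb,2.5),(np.r_[pl,.045],Qb,2.5),(np.r_[pl,.028],Qb,2.5)],v=3.3)
```

```text
[ 0.57636492 -0.03468916  0.08077533] [-3.49804354e-02  9.99379467e-01  6.97738018e-04 -4.06990911e-03]
[{"hand": 5.2, "travel": [-0.2, -0.1, 2.1], "twist": [0.0, 0.0, 0.0]}, {"hand": 5.2, "travel": [-0.2, 0.0, 2.1], "twist": [0.0, -0.5, 0.0]}]
end [ 0.5801 -0.0354  0.0387] [-0.035, 0.9994, 0.0009, 0.0003]
place
[{"hand": 2.5, "travel": [0.0, 0.0, -3.0], "twist": [0.0, 0.0, 0.0]}, {"hand": 2.5, "travel": [0.0, 0.0, -3.1], "twist": [0.0, 0.0, 0.0]}, {"hand": 2.5, "travel": [0.0, 0.0, -3.0], "twist": [0.0, 0.0, 0.0]}, {"hand": 2.5, "travel": [1.7, -2.7, 0.0], "twist": [0.0, 0.0, -1.0]}, {"hand": 2.5, "travel": [1.8, -2.7, 0.0], "twist": [0.0, 0.0, -1.0]}]
[{"hand": 2.5, "travel": [1.8, -2.7, 0.0], "twist": [0.0, 0.0, -1.0]}, {"hand": 2.5, "travel": [1.8, -2.6, 0.0], "twist": [0.0, 0.0, -1.0]}, {"hand": 2.5, "travel": [1.9, -2.6, 0.0], "twist": [0.0, 0.0, -0.5]}, {"hand": 2.5, "travel": [1.9, -2.5, -0.1], "twist": [0.0, 0.0, -1.0]}, {"hand": 2.5, "travel": [2.0, -2.6, 0.0], "twist": [0.0, 0.0, -1.0]}]
[{"hand": 2.5, "travel": [2.0, -2.5, 0.0], "twist": [0.0, 0.0, -1.0]}, {"hand": 2.5, "travel": [2.1, -2.5, 0.0], "twist": [0.0, 0.0, -1.0]}, {"hand": 2.5, "travel": [0.0, 0.0, 2.8], "twist": [0.0, 0.0, 0.0]}, {"hand": 2.5, "travel": [0.0, 0.0, 2.9], "twist": [0.0, 0.0, 0.0]}, {"hand": 2.5, "travel": [0.0, 0.0, 2.8], "twist": [0.0, 0.0, 0.0]}]
[{"hand": 2.5, "travel": [0.0, 0.0, 1.7], "twist": [0.0, 0.0, 0.0]}]
end [ 0.4433 -0.2905  0.0282] [-0.1089, 0.994, 0.0008, 0.0004]
```

Request:
move_arm([
  {"hand": 5.2, "travel": [0, 0, 2.3], "twist": [0, 0, 0]},
  {"hand": 5.2, "travel": [0, 0, 2.2], "twist": [0, 0, 0]},
  {"hand": 5.2, "travel": [0, 0, 0], "twist": [0, 0, 0]},
  {"hand": 5.2, "travel": [0, 0, 0], "twist": [0, 0, 0]},
  {"hand": 2.5, "travel": [0, 0, 0], "twist": [0, 0, 0]},
])

```text
time: 13.13
position: [0.5805, -0.036, 0.0408]
tool_rot: [-0.035, 0.999, -0.001, 0.002]
ft_force: [0.3, 0.3, 0.2]
grip_width: 0.0498
grip_force: 0.0
```

Request:
move_arm([
  {"hand": 2.5, "travel": [0, 0, 0], "twist": [0, 0, 0]},
  {"hand": 2.5, "travel": [0, 0, 0], "twist": [0, 0, 0]},
  {"hand": 2.5, "travel": [0, 0, 0], "twist": [0, 0, 0]},
  {"hand": 2.5, "travel": [0, 0, 0], "twist": [0, 0, 0]},
])

```text
time: 13.47
position: [0.5802, -0.0357, 0.0404]
tool_rot: [-0.035, 0.999, -0.001, 0.001]
ft_force: [0.0, -0.2, 8.0]
grip_width: 0.0384
grip_force: 15.0
```

Request:
move_arm([
  {"hand": 2.5, "travel": [0, 0, -3.0], "twist": [0, 0, 0]},
  {"hand": 2.5, "travel": [0, 0, -3.0], "twist": [0, 0, 0]},
  {"hand": 2.5, "travel": [0, 0, -3.0], "twist": [0, 0, 0]},
  {"hand": 2.5, "travel": [1.7, -2.7, 0], "twist": [0, 0, -1]},
  {"hand": 2.5, "travel": [1.8, -2.7, 0], "twist": [0, 0, -1]},
])

```text
time: 13.88
position: [0.5506, -0.0919, 0.1316]
tool_rot: [-0.055, 0.998, -0.002, 0.003]
ft_force: [-0.2, 0.5, -1.0]
grip_width: 0.0379
grip_force: 15.0
```

Request:
move_arm([
  {"hand": 2.5, "travel": [1.8, -2.7, 0], "twist": [0, 0, -1]},
  {"hand": 2.5, "travel": [1.8, -2.6, 0], "twist": [0, 0, -1]},
  {"hand": 2.5, "travel": [1.9, -2.6, 0], "twist": [0, 0, -0.5]},
  {"hand": 2.5, "travel": [1.9, -2.5, 0], "twist": [0, 0, -1]},
  {"hand": 2.5, "travel": [2.0, -2.6, 0], "twist": [0, 0, -1]},
])

```text
time: 14.3
position: [0.4721, -0.2346, 0.1293]
tool_rot: [-0.092, 0.996, -0.001, 0.0]
ft_force: [-0.2, -1.1, 0.4]
grip_width: 0.0377
grip_force: 15.0
```

Request:
move_arm([
  {"hand": 2.5, "travel": [1.9, -2.5, 0], "twist": [0, 0, -1]},
  {"hand": 2.5, "travel": [1.9, -2.5, 0], "twist": [0, 0, -1]},
  {"hand": 2.5, "travel": [0, 0, 2.8], "twist": [0, 0, 0]},
  {"hand": 2.5, "travel": [0, 0, 2.9], "twist": [0, 0, 0]},
  {"hand": 2.5, "travel": [0, 0, 2.6], "twist": [0, 0, 0]},
])

```text
time: 14.72
position: [0.4451, -0.2912, 0.0457]
tool_rot: [-0.108, 0.994, -0.001, 0.001]
ft_force: [0.8, 0.0, -1.1]
grip_width: 0.0379
grip_force: 15.0
```

Request:
move_arm([
  {"hand": 2.5, "travel": [0, 0, 0], "twist": [0, 0, 0]},
  {"hand": 2.5, "travel": [0, 0, 0], "twist": [0, 0, 0]},
  {"hand": 2.5, "travel": [0, 0, 0], "twist": [0, 0, 0]},
])

```text
time: 14.97
position: [0.4459, -0.2904, 0.047]
tool_rot: [-0.109, 0.994, -0.001, 0.0]
ft_force: [-0.2, -0.9, -0.6]
grip_width: 0.038
grip_force: 15.0
```

Request:
move_arm([
  {"hand": 2.5, "travel": [0, 0, 1.0], "twist": [0, 0, 0]},
  {"hand": 2.5, "travel": [0, 0, 0.7], "twist": [0, 0, 0]},
  {"hand": 2.5, "travel": [0, 0, 0.1], "twist": [0, 0, 0]},
  {"hand": 2.5, "travel": [0, 0, 0], "twist": [0, 0, 0]},
  {"hand": 4.8, "travel": [0, 0, 0], "twist": [0, 0, 0]},
])

```text
time: 15.38
position: [0.4456, -0.2902, 0.0283]
tool_rot: [-0.109, 0.994, -0.001, 0.0]
ft_force: [-0.7, -1.1, -0.1]
grip_width: 0.0398
grip_force: 0.0
```

Request:
move_arm([
  {"hand": 4.8, "travel": [0, 0, 0], "twist": [0, 0, 0]},
  {"hand": 4.8, "travel": [0, 0, 0], "twist": [0, 0, 0]},
  {"hand": 4.8, "travel": [0, 0, -1], "twist": [0, 0, 0]},
  {"hand": 4.8, "travel": [0, 0, -3], "twist": [0, 0, 0]},
  {"hand": 4.8, "travel": [0, 0, -3.5], "twist": [0, 0, 0]},
])

```text
time: 15.8
position: [0.4439, -0.2887, 0.1024]
tool_rot: [-0.109, 0.994, 0.002, -0.002]
ft_force: [1.4, -0.5, 0.2]
grip_width: 0.0477
grip_force: 0.0
```

Request:
move_arm([
  {"hand": 4.8, "travel": [0, 0, -3.5], "twist": [0, 0, 0]},
  {"hand": 4.8, "travel": [0, 0, -3.5], "twist": [0, 0, 0]},
  {"hand": 4.8, "travel": [0, 0, -3.5], "twist": [0, 0, 0]},
  {"hand": 4.8, "travel": [0, 0, 0], "twist": [0, 0, 0]},
  {"hand": 4.8, "travel": [0, 0, 0], "twist": [0, 0, 0]},
])

```text
time: 16.22
position: [0.4462, -0.2907, 0.211]
tool_rot: [-0.109, 0.994, -0.003, 0.002]
ft_force: [-0.8, 0.9, -1.1]
grip_width: 0.0478
grip_force: 0.0
```

Run:
```python
from cakes import *
t=shot("top","top4");s=shot("scene","sc4");print(cakes(t))
H=cv2.cvtColor(t,cv2.COLOR_BGR2HSV).astype(int)
# shaker: body outline and fin
red=((H[...,0]>165)|(H[...,0]<8))&(H[...,1]>40)&(H[...,2]>120)
fin=H[...,2]<70
roi=(178,184,224,240)
m=((red|fin)&True)
print("shaker",rect("top",red,.048,roi)," fin",rect("top",fin,.098,(192,200,210,222)))
p,r,o=now();print(p,r.as_quat())
a=cv2.resize(s[150:310,90:230],None,fx=3.5,fy=3.5,interpolation=cv2.INTER_CUBIC)
b=cv2.resize(t[180:245,170:230],None,fx=8,fy=8,interpolation=cv2.INTER_CUBIC)[:520]
im=np.zeros((600,800,3),np.uint8);a=a[:560,:320];im[:a.shape[0],:320]=cv2.resize(s[150:310,130:230],(320,a.shape[0]));im[:b.shape[0],320:800]=b
cv2.imwrite("pics/c4.png",im)
```

```text
[]
shaker (array([0.4756, 0.3412]), array([123.5,  60.3], dtype=float32), -15.83)  fin (array([0.474 , 0.3386]), array([54.8, 20. ], dtype=float32), -17.43)
[ 0.44461273 -0.28919653  0.20778422] [-1.08945470e-01  9.94047665e-01 -8.64998795e-05 -3.42246024e-04]
```

View pics/c4.png

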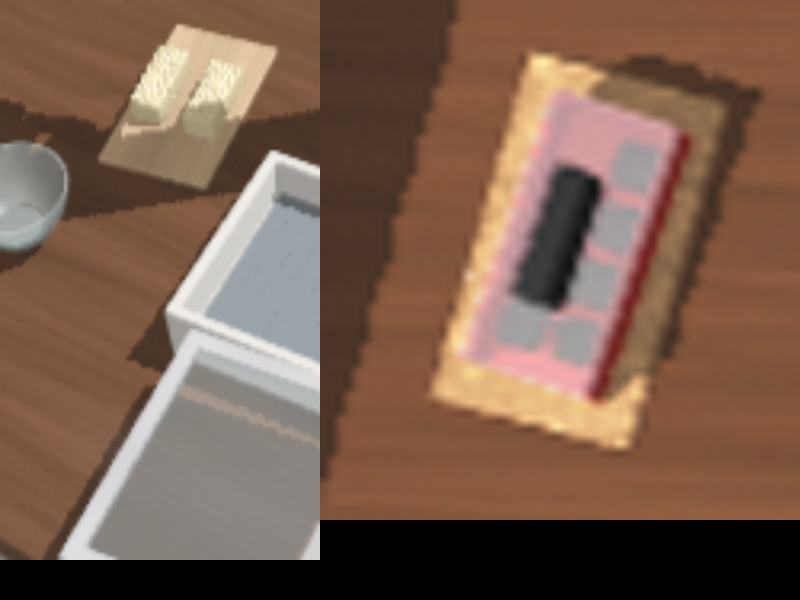

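The scene crop shows both cakes flat on the board and the tray empty. In the top crop the shaker's right column has 4 chunks, at (635,165), (613,225), (595,283) and (577,340). One chunk shows in the left column at (522,327), and the fin may hide more. The mouth end points down the picture, towards the robot.

Run:
```python
from cakes import *
t=cv2.imread("pics/top4.png");shot("top")
H=cv2.cvtColor(t,cv2.COLOR_BGR2HSV).astype(int)
f=lambda q:[(170+(x-320)/8-.5+.06,180+y/8-.5+.06) for x,y in q]
q=ray("top",f([(530,55),(725,100),(630,448),(432,395)]),.004);print("coaster",wrect(q))
q=ray("top",f([(560,90),(680,132),(590,395),(462,360)]),.048);print("pane",wrect(q))
wood=H[...,2]
# coaster+shaker union mask vs table: table is dark-saturated (S>100,H~10)
roi=(180,182,226,240)
for q in((191,222),(219,195),(216,193),(186,200),(203,237)):print(q,H[q[1],q[0]])
u=((H[...,0]>13)&(H[...,0]<26)&(H[...,2]>90)&(H[...,1]<140))
print("cork",rect("top",cv2.morphologyEx((u|(((H[...,0]>160)|(H[...,0]<6))&(H[...,1]>30))|(H[...,2]<70)).astype(np.uint8),cv2.MORPH_OPEN,np.ones((3,3))),.004,roi))
ft=ray("top",f([(577,235)]),.098);print("fin",ft)
# chunks through pane: low-saturation grey
g=((H[...,1]<45)&(H[...,2]>120)&(H[...,2]<200)).astype(np.uint8);k=np.zeros_like(g);k[190:232,185:216]=1
n,l,st,ce=cv2.connectedComponentsWithStats(g*k);print([(s[4],np.round(c,1).tolist()) for s,c in zip(st[1:],ce[1:]) if s[4]>4])
```

```text
coaster (array([0.4774, 0.347 ]), array([159.5,  90.8], dtype=float32), -13.39)
pane (array([0.4744, 0.3421]), array([123.5,  57.1], dtype=float32), -17.36)
(191, 222) [179  54 198]
(219, 195) [ 14 117 133]
(216, 193) [ 15 115 137]
(186, 200) [ 11 139 138]
(203, 237) [ 11 140 131]
cork (array([0.4763, 0.3474]), array([160.7,  90.6], dtype=float32), -12.4)
fin [[0.47500371 0.33163121 0.098     ]]
[(np.int32(34), [208.7, 200.3]), (np.int32(34), [206.3, 208.0]), (np.int32(33), [203.9, 215.2]), (np.int32(67), [197.9, 221.0])]
```

```bash
cat >> dry.py <<'E'
def shk(mx,my,mz,al,yaw=YAW):
    """TCP pose with shaker mouth floor edge at dryer mm (mx,my,mz), mouth tipped down al deg"""
    Q=down(180+yaw,-al);return W(mx,my,mz)-Q.apply([.062,0,.067]),Q
E
python3 - <<'E'
from dry import *
p,r,o=now();print(p)
x=np.array([.4742,.341]);Q=down(180-17)
p,r=plan(p,r,[(np.r_[x,.208],Q,4.5),(np.r_[x,.1],Q,4.5)],v=3.6)
E
```

```text
[ 0.44435416 -0.28893273  0.20697271]
[{"hand": 4.5, "travel": [-0.9, 3.4, 0.0], "twist": [0.0, 0.0, 1.5]}, {"hand": 4.5, "travel": [-0.9, 3.4, 0.0], "twist": [0.0, 0.0, 2.0]}, {"hand": 4.5, "travel": [-0.7, 3.4, 0.0], "twist": [0.0, 0.0, 1.5]}, {"hand": 4.5, "travel": [-0.6, 3.5, 0.0], "twist": [0.0, 0.0, 1.5]}, {"hand": 4.5, "travel": [-0.5, 3.4, 0.0], "twist": [0.0, 0.0, 1.5]}]
[{"hand": 4.5, "travel": [-0.5, 3.5, 0.0], "twist": [0.0, 0.0, 2.0]}, {"hand": 4.5, "travel": [-0.3, 3.5, 0.0], "twist": [0.0, 0.0, 1.5]}, {"hand": 4.5, "travel": [-0.2, 3.5, 0.0], "twist": [0.0, 0.0, 1.5]}, {"hand": 4.5, "travel": [-0.1, 3.5, 0.0], "twist": [0.0, 0.0, 2.0]}, {"hand": 4.5, "travel": [-0.1, 3.5, 0.0], "twist": [0.0, 0.0, 1.5]}]
[{"hand": 4.5, "travel": [0.1, 3.5, 0.0], "twist": [0.0, 0.0, 1.5]}, {"hand": 4.5, "travel": [0.2, 3.5, 0.0], "twist": [0.0, 0.0, 1.5]}, {"hand": 4.5, "travel": [0.3, 3.5, 0.0], "twist": [0.0, 0.0, 2.0]}, {"hand": 4.5, "travel": [0.3, 3.5, 0.0], "twist": [0.0, 0.0, 1.5]}, {"hand": 4.5, "travel": [0.5, 3.4, 0.0], "twist": [0.0, 0.0, 1.5]}]
[{"hand": 4.5, "travel": [0.6, 3.5, 0.0], "twist": [0.0, 0.0, 1.5]}, {"hand": 4.5, "travel": [0.6, 3.4, 0.0], "twist": [0.0, 0.0, 2.0]}, {"hand": 4.5, "travel": [0.8, 3.5, 0.0], "twist": [0.0, 0.0, 1.5]}, {"hand": 4.5, "travel": [0.0, 0.0, 3.6], "twist": [0.0, 0.0, 0.0]}, {"hand": 4.5, "travel": [0.0, 0.0, 3.6], "twist": [0.0, 0.0, 0.0]}]
[{"hand": 4.5, "travel": [0.0, -0.1, 3.6], "twist": [0.0, 0.0, 0.0]}]
end [0.4739 0.3406 0.0996] [0.1478, 0.989, 0.0004, -0.001]
```

Request:
move_arm([
  {"hand": 4.5, "travel": [-0.9, 3.4, 0], "twist": [0, 0, 1.5]},
  {"hand": 4.5, "travel": [-0.9, 3.4, 0], "twist": [0, 0, 2]},
  {"hand": 4.5, "travel": [-0.7, 3.4, 0], "twist": [0, 0, 1.5]},
  {"hand": 4.5, "travel": [-0.6, 3.5, 0], "twist": [0, 0, 1.5]},
  {"hand": 4.5, "travel": [-0.5, 3.4, 0], "twist": [0, 0, 1.5]},
], force=50)

```text
time: 16.78
position: [0.452, -0.113, 0.206]
tool_rot: [-0.038, 0.999, 0.001, -0.002]
ft_force: [0.7, 0.8, -0.0]
grip_width: 0.045
grip_force: 0.0
```

Request:
move_arm([
  {"hand": 4.5, "travel": [-0.5, 3.5, 0], "twist": [0, 0, 2]},
  {"hand": 4.5, "travel": [-0.3, 3.5, 0], "twist": [0, 0, 1.5]},
  {"hand": 4.5, "travel": [-0.2, 3.5, 0], "twist": [0, 0, 1.5]},
  {"hand": 4.5, "travel": [-0.1, 3.5, 0], "twist": [0, 0, 2]},
  {"hand": 4.5, "travel": [-0.1, 3.5, 0], "twist": [0, 0, 1.5]},
])

```text
time: 17.2
position: [0.4606, 0.062, 0.2059]
tool_rot: [0.036, 0.999, -0.0, -0.002]
ft_force: [1.2, -0.4, -0.6]
grip_width: 0.0447
grip_force: 0.0
```

Request:
move_arm([
  {"hand": 4.5, "travel": [0.1, 3.5, 0], "twist": [0, 0, 1.5]},
  {"hand": 4.5, "travel": [0.2, 3.5, 0], "twist": [0, 0, 1.5]},
  {"hand": 4.5, "travel": [0.3, 3.5, 0], "twist": [0, 0, 2]},
  {"hand": 4.5, "travel": [0.3, 3.5, 0], "twist": [0, 0, 1.5]},
  {"hand": 4.5, "travel": [0.5, 3.4, 0], "twist": [0, 0, 1.5]},
])

```text
time: 17.62
position: [0.4689, 0.2362, 0.2055]
tool_rot: [0.105, 0.994, -0.001, -0.002]
ft_force: [0.0, -0.2, 0.5]
grip_width: 0.0447
grip_force: 0.0
```

Request:
move_arm([
  {"hand": 4.5, "travel": [0.6, 3.5, 0], "twist": [0, 0, 1.5]},
  {"hand": 4.5, "travel": [0.6, 3.4, 0], "twist": [0, 0, 2]},
  {"hand": 4.5, "travel": [0.8, 3.5, 0], "twist": [0, 0, 1.5]},
  {"hand": 4.5, "travel": [0, 0, 3.6], "twist": [0, 0, 0]},
  {"hand": 4.5, "travel": [0, 0, 0], "twist": [0, 0, 0]},
])

```text
time: 18.03
position: [0.4711, 0.3406, 0.1647]
tool_rot: [0.146, 0.989, -0.004, -0.005]
ft_force: [-1.1, -0.3, -1.3]
grip_width: 0.0452
grip_force: 0.0
```

Request:
move_arm([
  {"hand": 4.5, "travel": [0, 0, 0], "twist": [0, 0, 0]},
  {"hand": 4.5, "travel": [0, 0, 0], "twist": [0, 0, 0]},
  {"hand": 4.5, "travel": [0, 0, 0], "twist": [0, 0, 0]},
])

```text
time: 18.28
position: [0.4758, 0.3398, 0.1718]
tool_rot: [0.148, 0.989, -0.0, 0.0]
ft_force: [-0.4, -0.2, -0.4]
grip_width: 0.0454
grip_force: 0.0
```

Run:
```python
from dry import *
p,r,o=now();print(p,r.as_quat())
x=np.array([.4742,.341]);Q=down(180-17)
p,r=plan(p,r,[(np.r_[x,.1],Q,4.5),(np.r_[x,.071],Q,4.5)],v=3)
```

```text
[0.47581776 0.33975231 0.17182422] [ 1.48357710e-01  9.88933604e-01 -4.56692151e-04  3.28826982e-04]
[{"hand": 4.5, "travel": [0.1, 0.0, 2.4], "twist": [0.0, 0.0, 0.0]}, {"hand": 4.5, "travel": [0.0, 0.1, 2.4], "twist": [0.0, 0.0, 0.0]}, {"hand": 4.5, "travel": [0.1, 0.0, 2.4], "twist": [0.0, 0.0, 0.0]}, {"hand": 4.5, "travel": [0.0, 0.0, 2.9], "twist": [0.0, 0.0, 0.0]}]
end [0.4743 0.3412 0.0708] [0.1484, 0.9889, -0.0005, 0.0003]
```

Request:
move_arm([
  {"hand": 4.5, "travel": [0.1, 0, 2.4], "twist": [0, 0, 0]},
  {"hand": 4.5, "travel": [0, 0.1, 2.4], "twist": [0, 0, 0]},
  {"hand": 4.5, "travel": [0, 0, 2.4], "twist": [0, 0, 0]},
  {"hand": 4.5, "travel": [0, 0, 2.9], "twist": [0, 0, 0]},
  {"hand": 4.5, "travel": [0, 0, 0], "twist": [0, 0, 0]},
])

```text
time: 18.7
position: [0.4726, 0.3394, 0.067]
tool_rot: [0.149, 0.989, -0.003, -0.003]
ft_force: [-1.1, -1.0, -0.5]
grip_width: 0.0453
grip_force: 0.0
```

Request:
move_arm([
  {"hand": 4.5, "travel": [0, 0, 0], "twist": [0, 0, 0]},
  {"hand": 2, "travel": [0, 0, 0], "twist": [0, 0, 0]},
  {"hand": 1, "travel": [0, 0, 0], "twist": [0, 0, 0]},
  {"hand": 1, "travel": [0, 0, 0], "twist": [0, 0, 0]},
  {"hand": 1, "travel": [0, 0, 0], "twist": [0, 0, 0]},
])

```text
time: 19.12
position: [0.4756, 0.342, 0.072]
tool_rot: [0.148, 0.989, 0.0, 0.001]
ft_force: [0.0, -0.4, -0.6]
grip_width: 0.0263
grip_force: 0.0
```

Request:
move_arm([
  {"hand": 1, "travel": [0, 0, 0], "twist": [0, 0, 0]},
  {"hand": 1, "travel": [0, 0, 0], "twist": [0, 0, 0]},
  {"hand": 1, "travel": [0, 0, 0], "twist": [0, 0, 0]},
])

```text
time: 19.37
position: [0.4757, 0.3424, 0.0714]
tool_rot: [0.148, 0.989, 0.001, 0.001]
ft_force: [0.5, 1.3, 6.2]
grip_width: 0.0155
grip_force: 50.0
```

Run:
```python
from dry import *
p,r,o=now();print(p,r.as_quat(),o["grip_width"],o["grip_force"],o["ft_force"])
Q=r
u=p+[0,0,.12]
A=shk(60,55,95,-6);
h=(p+A[0])/2
plan(p,r,[(p+[0,0,.02],r*R.from_euler('y',3,degrees=True),1,2),(u,r*R.from_euler('y',6,degrees=True),1),(A[0]*1+[0,0,.03],A[1],1),(A[0],A[1],1)],v=2,w=3)
```

```text
[0.47571335 0.34244248 0.07139336] [1.47734062e-01 9.89025973e-01 5.34943692e-04 1.40898207e-03] 0.015459975297247934 49.99285670281097 [0.50704123 1.30601138 6.21146333]
[{"hand": 1, "travel": [0.0, 0.0, -1.0], "twist": [0.0, 1.5, 0.0]}, {"hand": 1, "travel": [0.0, 0.0, -1.0], "twist": [0.0, 1.5, 0.0]}, {"hand": 1, "travel": [0.1, 0.0, -1.7], "twist": [0.0, 0.5, 0.0]}, {"hand": 1, "travel": [0.1, 0.0, -1.6], "twist": [0.0, 0.5, 0.0]}, {"hand": 1, "travel": [0.1, 0.0, -1.7], "twist": [0.0, 0.5, 0.0]}]
[{"hand": 1, "travel": [0.1, 0.0, -1.7], "twist": [0.0, 0.5, 0.0]}, {"hand": 1, "travel": [0.2, 0.0, -1.6], "twist": [0.0, 0.5, 0.0]}, {"hand": 1, "travel": [0.1, 0.0, -1.7], "twist": [0.0, 0.5, 0.0]}, {"hand": 1, "travel": [-1.6, -1.1, -0.1], "twist": [0.0, 0.0, -1.0]}, {"hand": 1, "travel": [-1.6, -1.2, -0.2], "twist": [0.0, 0.0, -1.5]}]
[{"hand": 1, "travel": [-1.6, -1.2, -0.1], "twist": [0.5, 0.0, -1.0]}, {"hand": 1, "travel": [-1.5, -1.2, -0.1], "twist": [0.0, 0.0, -1.0]}, {"hand": 1, "travel": [-1.5, -1.2, -0.1], "twist": [0.0, 0.0, -1.0]}, {"hand": 1, "travel": [-1.5, -1.3, -0.2]
[... 509 characters left out ...]
0.0, -1.5]}, {"hand": 1, "travel": [-1.2, -1.5, -0.1], "twist": [0.0, 0.0, -1.0]}, {"hand": 1, "travel": [-1.3, -1.5, -0.1], "twist": [0.5, 0.0, -1.0]}, {"hand": 1, "travel": [-1.2, -1.6, -0.1], "twist": [0.0, 0.0, -1.0]}, {"hand": 1, "travel": [-1.2, -1.5, -0.1], "twist": [0.0, 0.0, -1.5]}]
[{"hand": 1, "travel": [-1.1, -1.6, -0.1], "twist": [0.0, 0.0, -1.0]}, {"hand": 1, "travel": [-1.1, -1.7, -0.1], "twist": [0.5, 0.0, -1.0]}, {"hand": 1, "travel": [-1.1, -1.6, -0.1], "twist": [0.0, 0.0, -1.0]}, {"hand": 1, "travel": [-0.1, 0.0, 1.5], "twist": [0.0, 0.0, 0.0]}, {"hand": 1, "travel": [-0.2, 0.0, 1.5], "twist": [0.0, 0.0, 0.0]}]
end [0.7191 0.0335 0.1555] [-0.0491, 0.9975, -0.0035, -0.0507]
```

Request:
move_arm([
  {"hand": 1, "travel": [0, 0, -1], "twist": [0, 1.5, 0]},
  {"hand": 1, "travel": [0, 0, -1], "twist": [0, 1.5, 0]},
  {"hand": 1, "travel": [0.1, 0, -1.7], "twist": [0, 0.5, 0]},
  {"hand": 1, "travel": [0.1, 0, -1.6], "twist": [0, 0.5, 0]},
  {"hand": 1, "travel": [0.1, 0, -1.7], "twist": [0, 0.5, 0]},
])

```text
time: 19.78
position: [0.4737, 0.3407, 0.1398]
tool_rot: [0.148, 0.988, 0.004, -0.041]
ft_force: [-0.5, 0.1, -2.9]
grip_width: 0.0155
grip_force: 50.0
```

Request:
move_arm([
  {"hand": 1, "travel": [0.1, 0, -1.7], "twist": [0, 0.5, 0]},
  {"hand": 1, "travel": [0.2, 0, -1.6], "twist": [0, 0.5, 0]},
  {"hand": 1, "travel": [0.1, 0, -1.7], "twist": [0, 0.5, 0]},
  {"hand": 1, "travel": [-1.6, -1.1, -0.1], "twist": [0, 0, -1]},
  {"hand": 1, "travel": [-1.6, -1.2, -0.2], "twist": [0, 0, -1.5]},
])

```text
time: 20.2
position: [0.4989, 0.3104, 0.1905]
tool_rot: [0.124, 0.991, 0.008, -0.052]
ft_force: [0.1, -0.5, -2.7]
grip_width: 0.0155
grip_force: 50.0
```

Request:
move_arm([
  {"hand": 1, "travel": [-1.6, -1.2, -0.1], "twist": [0.5, 0, -1]},
  {"hand": 1, "travel": [-1.5, -1.2, -0.1], "twist": [0, 0, -1]},
  {"hand": 1, "travel": [-1.5, -1.2, -0.1], "twist": [0, 0, -1]},
  {"hand": 1, "travel": [-1.5, -1.3, -0.2], "twist": [0, 0, -1.5]},
  {"hand": 1, "travel": [-1.5, -1.3, -0.1], "twist": [0.5, 0, -1]},
])

```text
time: 20.62
position: [0.56, 0.2319, 0.1871]
tool_rot: [0.077, 0.996, 0.001, -0.054]
ft_force: [0.1, 1.4, -2.6]
grip_width: 0.0158
grip_force: 50.0
```

Request:
move_arm([
  {"hand": 1, "travel": [-1.4, -1.3, -0.1], "twist": [0, 0, -1]},
  {"hand": 1, "travel": [-1.4, -1.4, -0.1], "twist": [0, 0, -1]},
  {"hand": 1, "travel": [-1.4, -1.4, -0.1], "twist": [0, 0, -1.5]},
  {"hand": 1, "travel": [-1.3, -1.4, -0.1], "twist": [0.5, 0, -1]},
  {"hand": 1, "travel": [-1.4, -1.4, -0.1], "twist": [0, 0, -1]},
])

```text
time: 21.03
position: [0.6203, 0.1558, 0.1847]
tool_rot: [0.029, 0.998, -0.0, -0.054]
ft_force: [0.0, -0.2, -3.2]
grip_width: 0.0155
grip_force: 50.0
```

Request:
move_arm([
  {"hand": 1, "travel": [-1.3, -1.5, -0.1], "twist": [0, 0, -1.5]},
  {"hand": 1, "travel": [-1.2, -1.5, -0.1], "twist": [0, 0, -1]},
  {"hand": 1, "travel": [-1.3, -1.5, -0.1], "twist": [0.5, 0, -1]},
  {"hand": 1, "travel": [-1.2, -1.6, -0.1], "twist": [0, 0, -1]},
  {"hand": 1, "travel": [-1.2, -1.5, -0.1], "twist": [0, 0, -1.5]},
])

```text
time: 21.45
position: [0.6813, 0.0787, 0.1831]
tool_rot: [-0.023, 0.998, -0.001, -0.054]
ft_force: [-0.4, 0.4, -3.2]
grip_width: 0.0155
grip_force: 50.0
```

Request:
move_arm([
  {"hand": 1, "travel": [-1.1, -1.6, -0.1], "twist": [0, 0, -1]},
  {"hand": 1, "travel": [-1.1, -1.7, -0.1], "twist": [0.5, 0, -1]},
  {"hand": 1, "travel": [-1.1, -1.6, -0.1], "twist": [0, 0, -1]},
  {"hand": 1, "travel": [0, 0, 0], "twist": [0, 0, 0]},
  {"hand": 1, "travel": [0, 0, 0], "twist": [0, 0, 0]},
])

```text
time: 21.87
position: [0.7176, 0.0319, 0.1826]
tool_rot: [-0.048, 0.997, -0.004, -0.054]
ft_force: [-0.7, 0.2, -3.0]
grip_width: 0.0155
grip_force: 50.0
```

Run:
```python
from dry import *
shot("scene","sc5");s=shot("scene")
cv2.imwrite("pics/c5.png",cv2.resize(s[110:330,150:420],None,fx=2.7,fy=2.7,interpolation=cv2.INTER_CUBIC))
p,r,o=now();print(p,r.as_quat())
A=shk(72,52,75,20);print(A[0])
p,r=plan(p,r,[(*A,1)],v=2,w=4)
```

```text
[0.71692828 0.03348418 0.18307093] [-0.04907025  0.99733008 -0.00382574 -0.05394614]
[0.69808151 0.02852183 0.15916465]
[{"hand": 1, "travel": [0.2, 0.0, 0.4], "twist": [0.0, -3.5, 0.0]}, {"hand": 1, "travel": [0.3, -0.1, 0.3], "twist": [0.0, -4.0, 0.0]}, {"hand": 1, "travel": [0.3, 0.0, 0.4], "twist": [0.0, -3.5, 0.0]}, {"hand": 1, "travel": [0.3, -0.1, 0.3], "twist": [0.0, -4.0, 0.0]}, {"hand": 1, "travel": [0.3, 0.0, 0.3], "twist": [0.0, -3.5, 0.0]}]
[{"hand": 1, "travel": [0.3, -0.1, 0.2], "twist": [0.0, -4.0, 0.0]}, {"hand": 1, "travel": [0.4, 0.0, 0.3], "twist": [0.0, -3.5, 0.0]}]
end [0.6981 0.0286 0.1591] [-0.0487, 0.9839, 0.0073, 0.1718]
```

View pics/c5.png

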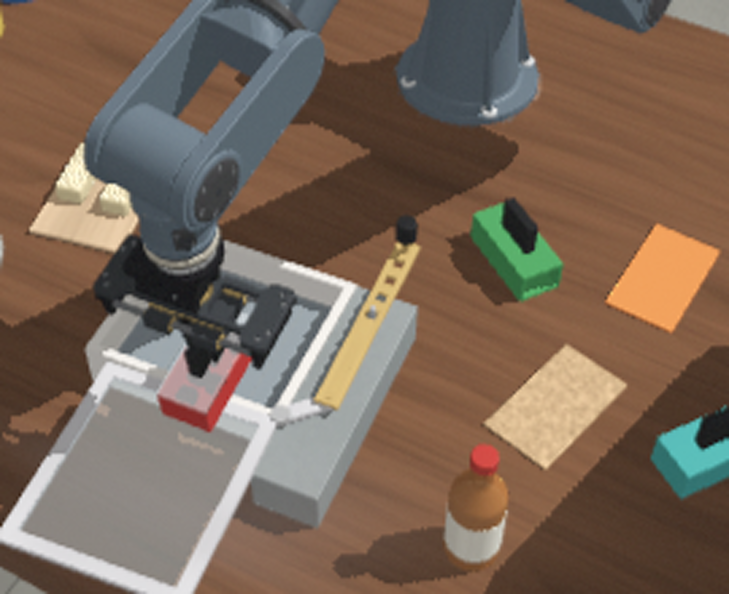

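The shaker is over the far-left of the tray with its mouth towards the robot. The coaster is empty and nothing has been spilled.

Request:
move_arm([
  {"hand": 1, "travel": [0.2, 0, 0.4], "twist": [0, -3.5, 0]},
  {"hand": 1, "travel": [0.3, -0.1, 0.3], "twist": [0, -4, 0]},
  {"hand": 1, "travel": [0.3, 0, 0.4], "twist": [0, -3.5, 0]},
  {"hand": 1, "travel": [0.3, -0.1, 0.3], "twist": [0, -4, 0]},
  {"hand": 1, "travel": [0.3, 0, 0.3], "twist": [0, -3.5, 0]},
])

```text
time: 22.38
position: [0.7031, 0.0309, 0.1668]
tool_rot: [-0.05, 0.993, 0.004, 0.109]
ft_force: [-0.4, 0.5, -2.4]
grip_width: 0.0156
grip_force: 50.0
```

Request:
move_arm([
  {"hand": 1, "travel": [0.3, -0.1, 0.2], "twist": [0, -4, 0]},
  {"hand": 1, "travel": [0.4, 0, 0.3], "twist": [0, -3.5, 0]},
  {"hand": 1, "travel": [0, 0, 0], "twist": [0, 0, 0]},
  {"hand": 1, "travel": [0, 0, 0], "twist": [0, 0, 0]},
])

```text
time: 22.72
position: [0.6974, 0.0291, 0.1596]
tool_rot: [-0.049, 0.984, 0.007, 0.171]
ft_force: [0.1, 0.1, -2.4]
grip_width: 0.0156
grip_force: 50.0
```

Run:
```python
from dry import *
p,r,o=now();print(p,r.as_quat());t=shot("top")
p,r=plan(p,r,[(*shk(72,52,75,32),1),(*shk(72,52,75,32),1),(*shk(72,52,75,16),1)],v=2,w=4.2)
H=cv2.cvtColor(t,cv2.COLOR_BGR2HSV).astype(int)
print(cv2.imwrite("pics/c6.png",cv2.resize(t[125:225,250:370],None,fx=5,fy=5,interpolation=cv2.INTER_CUBIC)))
```

```text
[0.69744362 0.02911076 0.15960841] [-0.0491508   0.98399368  0.00741605  0.17113045]
[{"hand": 1, "travel": [0.5, 0.0, -0.4], "twist": [0.0, -4.0, 0.0]}, {"hand": 1, "travel": [0.5, 0.0, -0.3], "twist": [0.0, -4.0, 0.0]}, {"hand": 1, "travel": [0.4, -0.1, -0.5], "twist": [0.0, -4.5, 0.0]}, {"hand": 1, "travel": [0.0, 0.0, 0.0], "twist": [0.0, 0.0, 0.0]}, {"hand": 1, "travel": [-0.4, 0.0, 0.5], "twist": [0.0, 4.0, 0.0]}]
[{"hand": 1, "travel": [-0.4, 0.0, 0.5], "twist": [0.0, 4.0, 0.0]}, {"hand": 1, "travel": [-0.5, 0.0, 0.4], "twist": [0.0, 4.0, 0.0]}, {"hand": 1, "travel": [-0.5, 0.0, 0.4], "twist": [0.0, 4.0, 0.0]}]
end [0.704  0.0288 0.1568] [-0.0494, 0.9888, 0.0059, 0.141]
True
```

Request:
move_arm([
  {"hand": 1, "travel": [0.5, 0, -0.4], "twist": [0, -4, 0]},
  {"hand": 1, "travel": [0.5, 0, -0.3], "twist": [0, -4, 0]},
  {"hand": 1, "travel": [0.4, -0.1, -0.5], "twist": [0, -4.5, 0]},
  {"hand": 1, "travel": [0, 0, 0], "twist": [0, 0, 0]},
  {"hand": 1, "travel": [-0.4, 0, 0.5], "twist": [0, 4, 0]},
])

```text
time: 23.18
position: [0.6858, 0.029, 0.1607]
tool_rot: [-0.049, 0.971, 0.014, 0.233]
ft_force: [-0.4, 1.7, -3.0]
grip_width: 0.0157
grip_force: 50.0
```

Request:
move_arm([
  {"hand": 1, "travel": [-0.4, 0, 0.5], "twist": [0, 4, 0]},
  {"hand": 1, "travel": [-0.5, 0, 0.4], "twist": [0, 4, 0]},
  {"hand": 1, "travel": [-0.5, 0, 0.4], "twist": [0, 4, 0]},
  {"hand": 1, "travel": [0, 0, 0], "twist": [0, 0, 0]},
])

```text
time: 23.52
position: [0.7146, 0.0291, 0.1595]
tool_rot: [-0.051, 0.989, 0.005, 0.14]
ft_force: [1.3, 0.7, -0.7]
grip_width: 0.0158
grip_force: 50.0
```

```bash
cat > chunks.py <<'E'
from dry import *
def look(name):
    t=shot("top",name+"t");s=shot("scene",name+"s")
    for n,im in(("top",t),("scene",s)):
        H=cv2.cvtColor(im,cv2.COLOR_BGR2HSV).astype(int)
        m=((H[...,0]<22)&(H[...,1]>60)&(H[...,2]<150)&(H[...,2]>15)).astype(np.uint8)
        poly=proj(n,[W(x,y,32) for x,y in((-95,-110),(95,-110),(95,110),(-95,110))]).astype(np.int32)
        k=np.zeros_like(m);cv2.fillPoly(k,[poly],1)
        N,l,st,ce=cv2.connectedComponentsWithStats(m*k)
        for q,c in zip(st[1:],ce[1:]):
            if q[4]>=8:w=ray(n,[c],.035)[0,:2];print(n,"area",q[4],"wh",q[2:4],"dryer",np.round((D.T@w-O_)*1000).astype(int),"world",np.round(w,3))
    a=cv2.resize(t[125:225,250:370],(480,400),interpolation=cv2.INTER_CUBIC)
    b=cv2.resize(s[180:290,170:310],(509,400),interpolation=cv2.INTER_CUBIC)
    cv2.imwrite(f"pics/{name}.png",cv2.resize(np.hstack([a,b]),None,fx=.8,fy=.8))
E
python3 - <<'E'
from chunks import *
look("d1");print(now()[0])
E
```

```text
scene area 28 wh [9 8] dryer [-64   3] world [ 0.533 -0.038]
scene area 79 wh [28 11] dryer [-26 -44] world [ 0.575 -0.08 ]
scene area 8 wh [2 6] dryer [27 57] world [0.618 0.025]
scene area 24 wh [ 9 10] dryer [76 46] world [0.668 0.019]
scene area 35 wh [6 7] dryer [57 82] world [0.645 0.053]
[0.7096064  0.02991225 0.15721451]
```

View pics/d1.png

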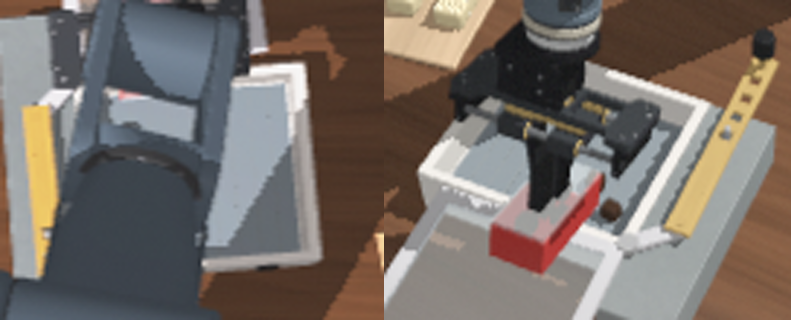

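One chunk, perhaps two, has dropped in the far-left quarter (scene half of the picture, at (610,210) and (603,182)). Next is the far-right quarter.

Run:
```python
from dry import *
p,r,o=now();print(p,r.as_quat())
p,r=plan(p,r,[(*shk(72,-52,75,18),1)],v=2,w=4.2)
plan(p,r,[(*shk(72,-52,75,31),1),(*shk(72,-52,75,31),1),(*shk(72,-52,75,15),1)],v=2,w=4.5)
```

```text
[0.7096064  0.02991225 0.15721451] [-0.0509074   0.98922007  0.00699099  0.13712482]
[{"hand": 1, "travel": [0.1, -1.7, -0.1], "twist": [0.0, -0.5, 0.0]}, {"hand": 1, "travel": [0.2, -1.8, 0.0], "twist": [0.0, 0.0, 0.0]}, {"hand": 1, "travel": [0.1, -1.7, -0.1], "twist": [0.0, -0.5, 0.0]}, {"hand": 1, "travel": [0.1, -1.7, 0.0], "twist": [0.0, -0.5, 0.0]}, {"hand": 1, "travel": [0.2, -1.8, -0.1], "twist": [0.0, -0.5, 0.0]}]
[{"hand": 1, "travel": [0.1, -1.7, 0.0], "twist": [0.0, 0.0, 0.0]}]
end [ 0.7118 -0.0744  0.1578] [-0.0508, 0.9867, 0.0079, 0.1544]
[{"hand": 1, "travel": [0.6, 0.0, -0.4], "twist": [0.0, -4.5, 0.0]}, {"hand": 1, "travel": [0.5, 0.0, -0.5], "twist": [0.0, -4.5, 0.0]}, {"hand": 1, "travel": [0.5, 0.0, -0.5], "twist": [0.0, -4.0, 0.0]}, {"hand": 1, "travel": [0.0, 0.0, 0.0], "twist": [0.0, 0.0, 0.0]}, {"hand": 1, "travel": [-0.4, 0.0, 0.5], "twist": [0.0, 4.0, 0.0]}]
[{"hand": 1, "travel": [-0.4, 0.0, 0.5], "twist": [0.0, 4.0, 0.0]}, {"hand": 1, "travel": [-0.5, 0.0, 0.4], "twist": [0.0, 4.0, 0.0]}, {"hand": 1, "travel": [-0.5, 0.0, 0.4], "twist": [0.0, 4.0, 0.0]}]
end [ 0.7156 -0.074   0.1559] [-0.051, 0.9904, 0.0065, 0.1285]
```

Request:
move_arm([
  {"hand": 1, "travel": [0.1, -1.7, -0.1], "twist": [0, -0.5, 0]},
  {"hand": 1, "travel": [0.1, -1.8, 0], "twist": [0, 0, 0]},
  {"hand": 1, "travel": [0, -1.7, -0.1], "twist": [0, -0.5, 0]},
  {"hand": 1, "travel": [0, -1.7, 0], "twist": [0, -0.5, 0]},
  {"hand": 1, "travel": [0, -1.8, -0.1], "twist": [0, -0.5, 0]},
])

```text
time: 24.03
position: [0.7125, -0.0573, 0.1582]
tool_rot: [-0.05, 0.987, 0.009, 0.152]
ft_force: [-0.4, 0.4, -1.7]
grip_width: 0.0158
grip_force: 50.0
```

Request:
move_arm([
  {"hand": 1, "travel": [0, -1.7, 0], "twist": [0, 0, 0]},
  {"hand": 1, "travel": [0, 0, 0], "twist": [0, 0, 0]},
  {"hand": 1, "travel": [0, 0, 0], "twist": [0, 0, 0]},
  {"hand": 1, "travel": [0, 0, 0], "twist": [0, 0, 0]},
])

```text
time: 24.37
position: [0.7147, -0.0731, 0.1584]
tool_rot: [-0.05, 0.987, 0.009, 0.152]
ft_force: [-0.3, 0.2, -2.5]
grip_width: 0.0156
grip_force: 50.0
```

Request:
move_arm([
  {"hand": 1, "travel": [0.6, 0, -0.4], "twist": [0, -4.5, 0]},
  {"hand": 1, "travel": [0.5, 0, -0.5], "twist": [0, -4.5, 0]},
  {"hand": 1, "travel": [0.5, 0, -0.5], "twist": [0, -4, 0]},
  {"hand": 1, "travel": [0, 0, 0], "twist": [0, 0, 0]},
  {"hand": 1, "travel": [-0.4, 0, 0.5], "twist": [0, 4, 0]},
])

```text
time: 24.78
position: [0.696, -0.0727, 0.1603]
tool_rot: [-0.049, 0.973, 0.015, 0.223]
ft_force: [-0.2, 1.5, -2.9]
grip_width: 0.0157
grip_force: 50.0
```

Request:
move_arm([
  {"hand": 1, "travel": [-0.4, 0, 0.5], "twist": [0, 4, 0]},
  {"hand": 1, "travel": [-0.5, 0, 0.4], "twist": [0, 4, 0]},
  {"hand": 1, "travel": [-0.5, 0, 0.4], "twist": [0, 4, 0]},
  {"hand": 1, "travel": [0, 0, 0], "twist": [0, 0, 0]},
  {"hand": 1, "travel": [0, 0, 0], "twist": [0, 0, 0]},
])

```text
time: 25.2
position: [0.7212, -0.0722, 0.157]
tool_rot: [-0.052, 0.99, 0.007, 0.127]
ft_force: [-0.4, 0.1, -2.1]
grip_width: 0.0154
grip_force: 50.0
```

Run:
```python
from chunks import *
look("d2");p,r,o=now();print(p,r.as_quat())
p,r=plan(p,r,[(*shk(-15,-55,70,17),1)],v=2,w=4.2)
```

```text
top area 22 wh [5 5] dryer [51 77] world [0.639 0.047]
top area 23 wh [5 6] dryer [21 44] world [0.613 0.012]
scene area 10 wh [3 7] dryer [ -60 -106] world [ 0.547 -0.146]
scene area 8 wh [2 5] dryer [ 22 -51] world [ 0.624 -0.083]
scene area 25 wh [ 9 10] dryer [ 73 -63] world [ 0.676 -0.089]
scene area 34 wh [6 7] dryer [29 50] world [0.62  0.018]
scene area 34 wh [6 7] dryer [57 82] world [0.645 0.053]
[ 0.71864535 -0.07226534  0.15600549] [-0.05129131  0.99071193  0.00791634  0.12568371]
[{"hand": 1, "travel": [1.8, -0.1, -0.4], "twist": [0.0, -0.5, 0.0]}, {"hand": 1, "travel": [1.8, -0.1, -0.4], "twist": [0.0, -0.5, 0.0]}, {"hand": 1, "travel": [1.8, -0.1, -0.4], "twist": [0.0, -0.5, 0.0]}, {"hand": 1, "travel": [1.8, -0.1, -0.5], "twist": [0.0, -0.5, 0.0]}, {"hand": 1, "travel": [1.8, -0.1, -0.4], "twist": [0.0, -0.5, 0.0]}]
end [ 0.6273 -0.0868  0.1522] [-0.0511, 0.9877, 0.009, 0.1473]
```

View pics/d2.png

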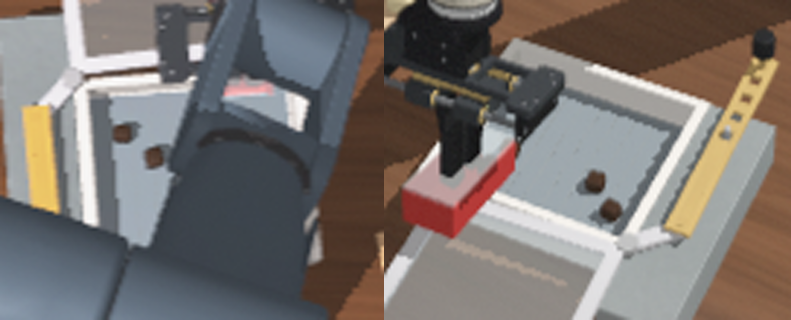

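Two chunks lie in the far-left quarter, at (121,131) and (153,156) in the top half of the picture. The shaker hides the far-right quarter. I'll move on gently to the near-right quarter, which uncovers it.

Request:
move_arm([
  {"hand": 1, "travel": [0.8, 0, -0.2], "twist": [0, 0, 0]},
  {"hand": 1, "travel": [1.4, -0.1, -0.3], "twist": [0, 0, 0]},
  {"hand": 1, "travel": [1.8, -0.1, -0.4], "twist": [0, 0, 0]},
  {"hand": 1, "travel": [1.8, -0.1, -0.4], "twist": [0, 0, 0]},
  {"hand": 1, "travel": [1.4, -0.1, -0.3], "twist": [0, 0, 0]},
])

```text
time: 25.72
position: [0.6433, -0.0845, 0.1536]
tool_rot: [-0.051, 0.991, 0.008, 0.125]
ft_force: [-0.0, -1.1, -2.5]
grip_width: 0.0157
grip_force: 50.0
```

Request:
move_arm([
  {"hand": 1, "travel": [1.0, -0.1, -0.2], "twist": [0, 0, 0]},
  {"hand": 1, "travel": [0.6, 0, -0.2], "twist": [0, 0, 0]},
  {"hand": 1, "travel": [0.2, 0, -0.1], "twist": [0, 0, 0]},
  {"hand": 1, "travel": [0, 0, 0], "twist": [0, 0, 0]},
  {"hand": 1, "travel": [0, 0, 0], "twist": [0, 0, 0]},
])

```text
time: 26.13
position: [0.6293, -0.0879, 0.1548]
tool_rot: [-0.051, 0.991, 0.007, 0.127]
ft_force: [0.9, -0.7, -2.1]
grip_width: 0.0158
grip_force: 50.0
```

Run:
```python
from chunks import *
look("d3");p,r,o=now();print(p,r.as_quat())
plan(p,r,[(*shk(-15,-55,70,31),1),(*shk(-15,-55,70,31),1),(*shk(-15,-55,70,15),1)],v=2,w=4.5)
```

```text
top area 22 wh [5 5] dryer [51 77] world [0.639 0.047]
top area 23 wh [5 6] dryer [21 44] world [0.613 0.012]
scene area 34 wh [12 15] dryer [-14 -70] world [ 0.59  -0.105]
scene area 115 wh [14 13] dryer [ 44 -91] world [ 0.65 -0.12]
scene area 16 wh [5 6] dryer [ 29 -52] world [ 0.631 -0.083]
scene area 34 wh [6 7] dryer [29 50] world [0.62  0.018]
scene area 35 wh [6 7] dryer [57 82] world [0.645 0.053]
[ 0.62944053 -0.08765407  0.15464271] [-0.05134583  0.99050983  0.0074911   0.12727041]
[{"hand": 1, "travel": [0.5, 0.0, -0.3], "twist": [0.0, -4.0, 0.0]}, {"hand": 1, "travel": [0.6, 0.1, -0.3], "twist": [0.0, -4.0, 0.0]}, {"hand": 1, "travel": [0.5, 0.0, -0.3], "twist": [0.0, -4.5, 0.0]}, {"hand": 1, "travel": [0.4, 0.1, -0.4], "twist": [0.0, -4.0, 0.0]}, {"hand": 1, "travel": [0.0, 0.0, 0.0], "twist": [0.0, 0.0, 0.0]}]
[{"hand": 1, "travel": [-0.4, 0.0, 0.5], "twist": [0.0, 4.0, 0.0]}, {"hand": 1, "travel": [-0.4, 0.0, 0.5], "twist": [0.0, 4.0, 0.0]}, {"hand": 1, "travel": [-0.5, 0.0, 0.4], "twist": [0.0, 4.0, 0.0]}, {"hand": 1, "travel": [-0.5, 0.0, 0.4], "twist": [0.0, 4.0, 0.0]}]
end [ 0.6299 -0.0856  0.1511] [-0.0513, 0.9899, 0.0077, 0.1316]
```

Request:
move_arm([
  {"hand": 1, "travel": [0.5, 0, -0.3], "twist": [0, -4, 0]},
  {"hand": 1, "travel": [0.6, 0, -0.3], "twist": [0, -4.5, 0]},
  {"hand": 1, "travel": [0.5, 0, -0.3], "twist": [0, -4.5, 0]},
  {"hand": 1, "travel": [0.4, 0, -0.4], "twist": [0, -4, 0]},
  {"hand": 1, "travel": [0, 0, 0], "twist": [0, 0, 0]},
])

```text
time: 26.65
position: [0.6083, -0.0866, 0.1604]
tool_rot: [-0.049, 0.966, 0.018, 0.253]
ft_force: [-0.3, -0.6, -2.2]
grip_width: 0.0156
grip_force: 50.0
```

Request:
move_arm([
  {"hand": 1, "travel": [-0.4, 0, 0.5], "twist": [0, 4, 0]},
  {"hand": 1, "travel": [-0.4, 0, 0.5], "twist": [0, 4, 0]},
  {"hand": 1, "travel": [-0.5, 0, 0.4], "twist": [0, 4, 0]},
  {"hand": 1, "travel": [-0.5, 0, 0.4], "twist": [0, 4.5, 0]},
  {"hand": 1, "travel": [0, 0, 0], "twist": [0, 0, 0]},
])

```text
time: 27.07
position: [0.6383, -0.085, 0.1552]
tool_rot: [-0.054, 0.99, 0.009, 0.129]
ft_force: [1.5, -0.2, -1.0]
grip_width: 0.0157
grip_force: 50.0
```

Request:
move_arm([
  {"hand": 1, "travel": [0, 0.7, 0], "twist": [0, 0, 0]},
  {"hand": 1, "travel": [0, 1.4, 0], "twist": [0, 0, 0]},
  {"hand": 1, "travel": [0, 2, 0], "twist": [0, 0, 0]},
  {"hand": 1, "travel": [0, 2, 0], "twist": [0, 0, 0]},
  {"hand": 1, "travel": [0, 2, 0], "twist": [0, 0, 0]},
])

```text
time: 27.48
position: [0.6216, -0.0019, 0.1535]
tool_rot: [-0.053, 0.991, 0.013, 0.125]
ft_force: [0.0, -0.1, -1.0]
grip_width: 0.0157
grip_force: 50.0
```

Request:
move_arm([
  {"hand": 1, "travel": [0, 1.4, 0], "twist": [0, 0, 0]},
  {"hand": 1, "travel": [0, 0.7, 0], "twist": [0, 0, 0]},
  {"hand": 1, "travel": [0, 0.3, 0], "twist": [0, 0, 0]},
  {"hand": 1, "travel": [0, 0, 0], "twist": [0, 0, 0]},
  {"hand": 1, "travel": [0, 0, 0], "twist": [0, 0, 0]},
])

```text
time: 27.9
position: [0.6209, 0.0203, 0.1544]
tool_rot: [-0.053, 0.99, 0.012, 0.126]
ft_force: [0.6, 0.2, -1.6]
grip_width: 0.0158
grip_force: 50.0
```

Run:
```python
from chunks import *
look("d4");p,r,o=now();print(p,r.as_quat())
plan(p,r,[(*shk(-15,50,68,33),1),(*shk(-15,50,68,33),1)],v=2,w=4.5)
```

```text
top area 12 wh [3 5] dryer [-51 -53] world [ 0.551 -0.092]
scene area 34 wh [7 7] dryer [-44 -43] world [ 0.558 -0.081]
scene area 24 wh [11 15] dryer [-11  46] world [0.581 0.011]
scene area 33 wh [7 7] dryer [ 27 -57] world [ 0.629 -0.088]
scene area 186 wh [18 16] dryer [45 16] world [ 0.64  -0.014]
scene area 35 wh [6 7] dryer [57 82] world [0.645 0.053]
[0.62121746 0.01989374 0.15444828] [-0.05280849  0.99048943  0.01210471  0.12647302]
[{"hand": 1, "travel": [0.6, 0.0, -0.2], "twist": [0.0, -3.5, 0.0]}, {"hand": 1, "travel": [0.5, 0.0, -0.3], "twist": [0.5, -4.0, 0.0]}, {"hand": 1, "travel": [0.5, -0.1, -0.3], "twist": [0.0, -3.5, 0.0]}, {"hand": 1, "travel": [0.5, 0.0, -0.3], "twist": [0.0, -3.5, 0.0]}, {"hand": 1, "travel": [0.5, 0.0, -0.3], "twist": [0.0, -4.0, 0.0]}]
[{"hand": 1, "travel": [0.0, 0.0, 0.0], "twist": [0.0, 0.0, 0.0]}]
end [0.5921 0.0158 0.1578] [-0.0499, 0.9573, 0.0161, 0.2843]
```

View pics/d4.png

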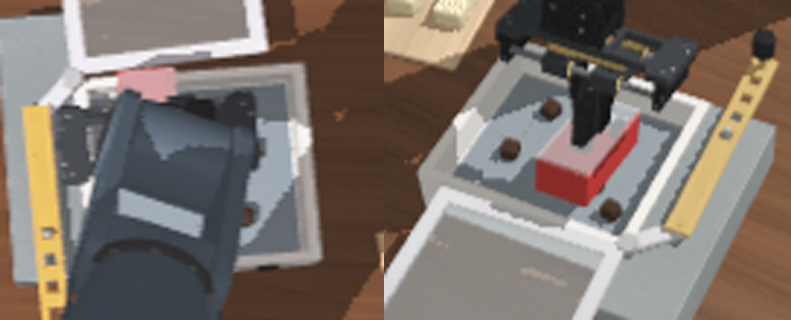

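There's one chunk in the far-right quarter (scene half (510,148)), one in the near-right (549,108) and two in the far-left (one hidden now). The rest go in the near-left quarter, with a slow sideways sweep.

Request:
move_arm([
  {"hand": 1, "travel": [0, -0.8, 0], "twist": [0, 0, 0]},
  {"hand": 1, "travel": [0, -0.8, 0], "twist": [0, 0, 0]},
  {"hand": 1, "travel": [0, -0.4, 0], "twist": [0, 0, 0]},
  {"hand": 1, "travel": [0.6, 0.3, -0.2], "twist": [0, -4, 0]},
  {"hand": 1, "travel": [0.5, 0.3, -0.3], "twist": [0, -4, 0]},
])

```text
time: 28.42
position: [0.6125, 0.0037, 0.1567]
tool_rot: [-0.052, 0.979, 0.015, 0.198]
ft_force: [0.3, 1.7, -2.2]
grip_width: 0.0158
grip_force: 50.0
```

Request:
move_arm([
  {"hand": 1, "travel": [0.5, 0.4, -0.3], "twist": [0, -4, 0]},
  {"hand": 1, "travel": [0.5, 0.6, -0.3], "twist": [0, -4, 0]},
  {"hand": 1, "travel": [0.3, 0.8, -0.2], "twist": [0, -2, 0]},
  {"hand": 1, "travel": [0, 0.8, 0], "twist": [0, 0, 0]},
  {"hand": 1, "travel": [0, 0.8, 0], "twist": [0, 0, 0]},
])

```text
time: 28.83
position: [0.596, 0.0367, 0.1578]
tool_rot: [-0.052, 0.963, 0.024, 0.262]
ft_force: [0.2, -0.1, -1.7]
grip_width: 0.0158
grip_force: 50.0
```

Request:
move_arm([
  {"hand": 1, "travel": [0.3, 0.3, -0.2], "twist": [0, -2, 0]},
  {"hand": 1, "travel": [0.3, 0, -0.3], "twist": [0, -3, 0]},
  {"hand": 1, "travel": [0, 0, 0], "twist": [0, 0, 0]},
  {"hand": 1, "travel": [0, 0, 0], "twist": [0, 0, 0]},
  {"hand": 1, "travel": [0, 0, 0], "twist": [0, 0, 0]},
])

```text
time: 29.25
position: [0.5992, 0.0444, 0.1767]
tool_rot: [-0.05, 0.956, 0.021, 0.29]
ft_force: [0.2, -0.4, -2.4]
grip_width: 0.0154
grip_force: 50.0
```

Run:
```python
from chunks import *
look("d5");p,r,o=now();print(p,r.as_quat())
# pull up & level & away towards the coaster side, over the ledge
A=shk(60,75,140,-3)
plan(p,r,[(*shk(10,70,110,25),1),(*shk(60,75,140,0),1)],v=2,w=5)
```

```text
top area 21 wh [5 5] dryer [ 20 -63] world [ 0.622 -0.094]
top area 18 wh [17  2] dryer [19 54] world [0.61  0.022]
top area 24 wh [5 5] dryer [-50 -49] world [ 0.551 -0.088]
scene area 33 wh [7 7] dryer [-43 -43] world [ 0.558 -0.081]
scene area 21 wh [10  8] dryer [-62  69] world [0.528 0.028]
scene area 31 wh [6 7] dryer [ 26 -57] world [ 0.629 -0.088]
scene area 35 wh [7 8] dryer [29 50] world [0.62  0.018]
scene area 36 wh [6 7] dryer [57 82] world [0.645 0.053]
[0.59879153 0.04433916 0.1762018 ] [-0.04943001  0.95566202  0.02124846  0.2895087 ]
[{"hand": 1, "travel": [-1.7, -0.4, -0.1], "twist": [0.5, 4.5, 0.0]}, {"hand": 1, "travel": [-1.7, -0.4, -0.2], "twist": [0.0, 4.0, 0.0]}, {"hand": 1, "travel": [-1.3, 0.1, 0.4], "twist": [0.0, 4.0, 0.0]}, {"hand": 1, "travel": [-1.4, 0.1, 0.4], "twist": [0.0, 4.5, 0.0]}, {"hand": 1, "travel": [-1.4, 0.1, 0.2], "twist": [0.0, 4.0, 0.0]}]
[{"hand": 1, "travel": [-1.4, 0.1, 0.2], "twist": [0.0, 4.5, 0.0]}, {"hand": 1, "travel": [-1.4, 0.0, 0.0], "twist": [0.0, 4.0, 0.0]}, {"hand": 1, "travel": [-1.5, 0.1, -0.1], "twist": [0.5, 4.0, 0.0]}]
end [0.7108 0.0527 0.2071] [-0.051, 0.9987, -0.002, 0.0022]
```

Request:
move_arm([
  {"hand": 1, "travel": [0, 0, 0], "twist": [0, 0, 0]},
  {"hand": 1, "travel": [-0.7, -0.2, 0], "twist": [0, 2, 0]},
  {"hand": 1, "travel": [-1.4, -0.3, -0.1], "twist": [0, 4, 0]},
  {"hand": 1, "travel": [-1.5, 0, -0.2], "twist": [0, 4, 0]},
  {"hand": 1, "travel": [-1.3, 0.1, 0.2], "twist": [0, 4, 0]},
])

```text
time: 29.77
position: [0.6253, 0.0527, 0.1911]
tool_rot: [-0.056, 0.975, 0.029, 0.214]
ft_force: [-0.0, 1.8, -2.4]
grip_width: 0.0154
grip_force: 50.0
```

Request:
move_arm([
  {"hand": 1, "travel": [-1.4, 0.1, 0.2], "twist": [0, 4, 0]},
  {"hand": 1, "travel": [-1.4, 0, 0], "twist": [0, 4, 0]},
  {"hand": 1, "travel": [-1.4, 0, 0], "twist": [0, 4, 0]},
  {"hand": 1, "travel": [-1, 0, 0], "twist": [0, 4, 0]},
  {"hand": 1, "travel": [-0.5, 0, 0], "twist": [0, 2, 0]},
])

```text
time: 30.18
position: [0.685, 0.0598, 0.21]
tool_rot: [-0.06, 0.996, 0.019, 0.064]
ft_force: [0.9, -1.1, -2.2]
grip_width: 0.0154
grip_force: 50.0
```

Request:
move_arm([
  {"hand": 1, "travel": [0, 0, 0], "twist": [0, 0, 0]},
  {"hand": 1, "travel": [0, 0, 0], "twist": [0, 0, 0]},
  {"hand": 1, "travel": [0, 0, 0], "twist": [0, 0, 0]},
])

```text
time: 30.43
position: [0.6801, 0.0603, 0.2077]
tool_rot: [-0.06, 0.996, 0.021, 0.061]
ft_force: [0.3, -0.1, -1.1]
grip_width: 0.0158
grip_force: 50.0
```

Run:
```python
from chunks import *
look("d6");p,r,o=now();print(p,r.as_quat())
s=cv2.imread("pics/d6s.png");t=cv2.imread("pics/d6t.png")
a=cv2.resize(s[170:280,190:310],(480,440),interpolation=cv2.INTER_CUBIC);b=cv2.resize(t[120:230,250:330],(320,440),interpolation=cv2.INTER_CUBIC)
cv2.imwrite("pics/d6c.png",np.hstack([a,b]))
```

```text
top area 22 wh [5 5] dryer [ 19 -63] world [ 0.622 -0.095]
top area 21 wh [5 5] dryer [-51 -48] world [ 0.551 -0.087]
scene area 64 wh [28 10] dryer [-89 -37] world [ 0.512 -0.08 ]
scene area 9 wh [3 6] dryer [-71  24] world [ 0.523 -0.018]
scene area 25 wh [7 5] dryer [-40 -42] world [ 0.561 -0.08 ]
scene area 34 wh [7 7] dryer [ 27 -57] world [ 0.629 -0.089]
scene area 172 wh [19 14] dryer [78 36] world [0.671 0.01 ]
scene area 25 wh [6 7] dryer [57 84] world [0.645 0.055]
[0.68009168 0.06029532 0.20809812] [-0.06016557  0.99607905  0.0205501   0.06151683]
```

View pics/d6c.png

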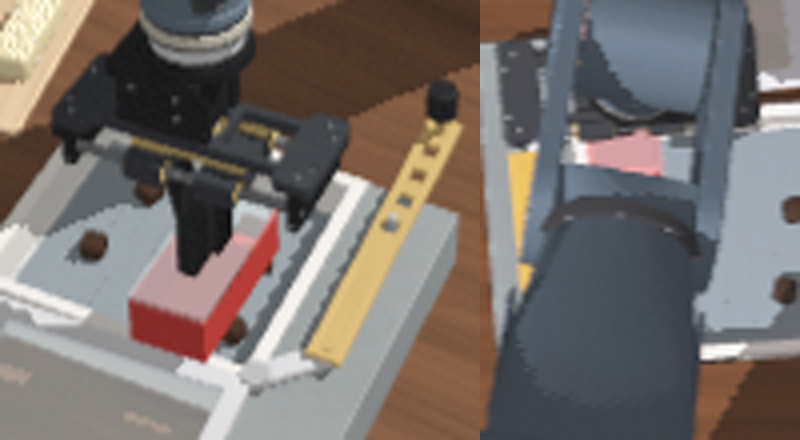

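The visible part of the shaker looks empty, with one chunk each in the far-right and near-right quarters. I'll measure the bare coaster and take the shaker back to it.

Run:
```python
from dry import *
shot("top");t=cv2.imread("pics/d6t.png");H=cv2.cvtColor(t,cv2.COLOR_BGR2HSV).astype(int)
m=((H[...,0]>13)&(H[...,0]<26)&(H[...,2]>110)&(H[...,1]<150))|((H[...,1]<120)&(H[...,2]>170))
m=cv2.morphologyEx(m.astype(np.uint8),cv2.MORPH_OPEN,np.ones((3,3)))
print(rect("top",m,.004,(178,182,228,242)))
n=rect("top",m,.004,(178,182,228,242));C,yw=n[0],n[2]
p,r,o=now()
# tool relative to shaker at gripping: tool (.4757,.3424) vs shaker (.4744,.342)
Qc=down(180+yw);T=C+[.0013,.0004]
plan(p,r,[(np.r_[.64,.12,.21],down(178),1),(np.r_[T,.19],down(180+yw),1),(np.r_[T,.10],Qc,1)],v=3,w=4)
print(T,yw)
```

```text
(array([0.4772, 0.347 ]), array([159.1,  92.2], dtype=float32), -13.52)
[{"hand": 1, "travel": [1.1, 2.1, -0.1], "twist": [1.0, 2.5, 3.0]}, {"hand": 1, "travel": [1.2, 2.1, -0.1], "twist": [0.5, 2.0, 3.0]}, {"hand": 1, "travel": [1.3, 2.0, -0.1], "twist": [1.0, 2.5, 3.0]}, {"hand": 1, "travel": [1.7, 2.2, 0.2], "twist": [0.0, 0.0, 1.0]}, {"hand": 1, "travel": [1.7, 2.2, 0.2], "twist": [0.0, 0.0, 1.5]}]
[{"hand": 1, "travel": [1.8, 2.1, 0.2], "twist": [0.0, 0.0, 1.0]}, {"hand": 1, "travel": [1.9, 2.2, 0.2], "twist": [0.0, 0.0, 1.0]}, {"hand": 1, "travel": [1.8, 2.0, 0.2], "twist": [0.0, 0.0, 1.0]}, {"hand": 1, "travel": [1.9, 2.1, 0.2], "twist": [0.0, 0.0, 1.5]}, {"hand": 1, "travel": [2.0, 2.0, 0.2], "twist": [0.0, 0.0, 1.0]}]
[{"hand": 1, "travel": [2.0, 1.9, 0.2], "twist": [0.0, 0.0, 1.0]}, {"hand": 1, "travel": [2.0, 1.9, 0.2], "twist": [0.0, 0.0, 1.5]}, {"hand": 1, "travel": [2.1, 1.9, 0.2], "twist": [0.0, 0.0, 1.0]}, {"hand": 1, "travel": [0.0, 0.0, 3.0], "twist": [0.0, 0.0, 0.0]}, {"hand": 1, "travel": [0.0, 0.0, 3.0], "twist": [0.0, 0.0, 0.0]}]
[{"hand": 1, "travel": [0.0, 0.0, 3.0], "twist": [0.0, 0.0, 0.0]}]
end [0.4782 0.3473 0.0997] [0.1184, 0.993, -0.0001, 0.0005]
[0.4785 0.3474] -13.52
```

Request:
move_arm([
  {"hand": 1, "travel": [1.1, 2.1, -0.1], "twist": [1, 2.5, 3]},
  {"hand": 1, "travel": [1.2, 2.1, -0.1], "twist": [0.5, 2, 3]},
  {"hand": 1, "travel": [1.3, 2.0, -0.1], "twist": [1, 2.5, 3]},
  {"hand": 1, "travel": [1.7, 2.2, 0.2], "twist": [0, 0, 1]},
  {"hand": 1, "travel": [1.7, 2.2, 0.2], "twist": [0, 0, 1.5]},
])

```text
time: 31.0
position: [0.609, 0.1659, 0.2064]
tool_rot: [0.041, 0.999, 0.0, 0.002]
ft_force: [0.7, 0.0, -1.5]
grip_width: 0.0156
grip_force: 50.0
```

Request:
move_arm([
  {"hand": 1, "travel": [1.8, 2.1, 0.2], "twist": [0, 0, 1]},
  {"hand": 1, "travel": [1.9, 2.2, 0.2], "twist": [0, 0, 1]},
  {"hand": 1, "travel": [1.8, 2.0, 0.2], "twist": [0, 0, 1]},
  {"hand": 1, "travel": [1.9, 2.1, 0.2], "twist": [0, 0, 1.5]},
  {"hand": 1, "travel": [2.0, 2.0, 0.2], "twist": [0, 0, 1]},
])

```text
time: 31.42
position: [0.5269, 0.2802, 0.1961]
tool_rot: [0.089, 0.996, 0.0, 0.002]
ft_force: [0.5, 0.3, -2.1]
grip_width: 0.0153
grip_force: 50.0
```

Request:
move_arm([
  {"hand": 1, "travel": [2.0, 1.9, 0.2], "twist": [0, 0, 1]},
  {"hand": 1, "travel": [1.6, 1.5, 0.2], "twist": [0, 0, 1.5]},
  {"hand": 1, "travel": [1.4, 1.2, 0.1], "twist": [0, 0, 1]},
  {"hand": 1, "travel": [0.8, 0.8, 0.1], "twist": [0, 0, 0]},
  {"hand": 1, "travel": [0.3, 0.3, 0], "twist": [0, 0, 0]},
])

```text
time: 31.83
position: [0.4783, 0.3486, 0.1898]
tool_rot: [0.117, 0.993, 0.0, 0.001]
ft_force: [0.5, -0.0, -2.2]
grip_width: 0.0157
grip_force: 50.0
```

Request:
move_arm([
  {"hand": 1, "travel": [0, 0, 3], "twist": [0, 0, 0]},
  {"hand": 1, "travel": [0, 0, 3], "twist": [0, 0, 0]},
  {"hand": 1, "travel": [0, 0, 0], "twist": [0, 0, 0]},
  {"hand": 1, "travel": [0, 0, 0], "twist": [0, 0, 0]},
  {"hand": 1, "travel": [0, 0, 0], "twist": [0, 0, 0]},
])

```text
time: 32.25
position: [0.4813, 0.3473, 0.1308]
tool_rot: [0.119, 0.993, 0.0, 0.002]
ft_force: [-0.1, 0.0, -1.1]
grip_width: 0.0156
grip_force: 50.0
```

Run:
```python
from chunks import *
look("d7");p,r,o=now();print(p,r.as_quat(),r.as_matrix()[:,2])
plan(p,r,[(np.r_[.4785,.3474,.0885],down(180-13.5),1),(np.r_[.4785,.3474,.0725],down(180-13.5),1)],v=2,w=4)
```

```text
top area 18 wh [4 5] dryer [50 78] world [0.639 0.049]
top area 23 wh [5 6] dryer [21 44] world [0.613 0.012]
top area 22 wh [5 5] dryer [ 19 -63] world [ 0.622 -0.095]
top area 18 wh [5 5] dryer [-21  67] world [0.569 0.031]
top area 22 wh [5 5] dryer [-48  45] world [0.545 0.006]
top area 21 wh [5 5] dryer [-51 -48] world [ 0.551 -0.087]
scene area 33 wh [7 7] dryer [-43 -43] world [ 0.558 -0.081]
scene area 33 wh [7 7] dryer [-39  51] world [0.552 0.012]
scene area 32 wh [7 7] dryer [ 27 -57] world [ 0.629 -0.088]
scene area 26 wh [6 5] dryer [-13  74] world [0.576 0.038]
scene area 34 wh [6 7] dryer [29 50] world [0.62  0.018]
scene area 33 wh [6 7] dryer [57 82] world [0.645 0.053]
[0.48172279 0.34777934 0.13174195] [1.18545196e-01 9.92943644e-01 9.86417434e-04 2.99724323e-03] [ 0.00618606  0.0012483  -0.99998009]
[{"hand": 1, "travel": [0.1, 0.0, 1.4], "twist": [0.0, 0.0, 0.0]}, {"hand": 1, "travel": [0.1, -0.1, 1.5], "twist": [0.0, 0.0, 0.0]}, {"hand": 1, "travel": [0.1, 0.0, 1.4], "twist": [0.0, 0.5, 0.0]}, {"hand": 1, "travel": [0.0, 0.0, 1.6], "twist": [0.0, 0.0, 0.0]}]
end [0.4788 0.3476 0.0727] [0.1185, 0.9929, 0.0015, -0.0013]
```

View pics/d7.png

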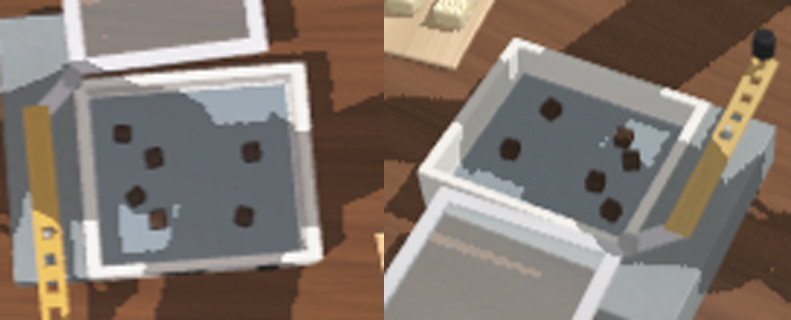

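Six chunks lie in a single layer: two far-left, two near-left, one far-right and one near-right. I'll set the shaker down and check that it is empty.

Request:
move_arm([
  {"hand": 1, "travel": [0.1, 0, 1.4], "twist": [0, 0, 0]},
  {"hand": 1, "travel": [0.1, 0, 1.5], "twist": [0, 0, 0]},
  {"hand": 1, "travel": [0, 0, 1.4], "twist": [0, 0, 0]},
  {"hand": 1, "travel": [0, 0, 1.0], "twist": [0, 0, 0]},
  {"hand": 1, "travel": [0, 0, 0], "twist": [0, 0, 0]},
])

```text
time: 32.77
position: [0.4779, 0.3476, 0.0761]
tool_rot: [0.118, 0.993, -0.0, 0.001]
ft_force: [0.4, -1.3, -2.1]
grip_width: 0.0152
grip_force: 50.0
```

Request:
move_arm([
  {"hand": 1, "travel": [0, 0, 0.3], "twist": [0, 0, 0]},
  {"hand": 1, "travel": [0, 0, 0.2], "twist": [0, 0, 0]},
  {"hand": 1, "travel": [0, 0, 0], "twist": [0, 0, 0]},
  {"hand": 1, "travel": [0, 0, 0], "twist": [0, 0, 0]},
])

```text
time: 33.1
position: [0.4787, 0.3482, 0.0725]
tool_rot: [0.118, 0.993, 0.0, 0.002]
ft_force: [0.3, 0.2, -2.5]
grip_width: 0.0158
grip_force: 50.0
```

Run:
```python
from dry import *
p,r,o=now();print(p,r.as_quat(),o["ft_force"])
```

```text
[0.47866119 0.34817448 0.07245614] [1.18243647e-01 9.92982933e-01 2.75305054e-04 1.80539525e-03] [ 0.26088549  0.23622635 -2.45070233]
```

Request:
move_arm([
  {"hand": 1, "travel": [0, 0, 0.1], "twist": [0, 0, 0]},
  {"hand": 1, "travel": [0, 0, 0], "twist": [0, 0, 0]},
  {"hand": 4.5, "travel": [0, 0, 0], "twist": [0, 0, 0]},
  {"hand": 4.5, "travel": [0, 0, 0], "twist": [0, 0, 0]},
  {"hand": 4.5, "travel": [0, 0, 0], "twist": [0, 0, 0]},
])

```text
time: 33.52
position: [0.4784, 0.3481, 0.071]
tool_rot: [0.118, 0.993, 0.0, 0.002]
ft_force: [-0.1, -1.1, 0.5]
grip_width: 0.0285
grip_force: 0.0
```

Request:
move_arm([
  {"hand": 4.5, "travel": [0, 0, 0], "twist": [0, 0, 0]},
  {"hand": 4.5, "travel": [0, 0, -1], "twist": [0, 0, 0]},
  {"hand": 4.5, "travel": [0, 0, -3], "twist": [0, 0, 0]},
  {"hand": 4.5, "travel": [0, 0, -3], "twist": [0, 0, 0]},
  {"hand": 4.5, "travel": [0, 0, -3], "twist": [0, 0, 0]},
])

```text
time: 33.93
position: [0.4776, 0.3478, 0.1722]
tool_rot: [0.118, 0.993, -0.0, 0.001]
ft_force: [0.4, -0.3, -0.6]
grip_width: 0.0446
grip_force: 0.0
```

Request:
move_arm([
  {"hand": 4.5, "travel": [0, 0, -3], "twist": [0, 0, 0]},
  {"hand": 4.5, "travel": [1, -2, -1], "twist": [0, 0, 0]},
  {"hand": 4.5, "travel": [1, -3, 0], "twist": [0, 0, -2]},
  {"hand": 4.5, "travel": [1, -3.5, 0], "twist": [0, 0, -2]},
  {"hand": 4.5, "travel": [1, -3.5, 0], "twist": [0, 0, -2]},
])

```text
time: 34.35
position: [0.4132, 0.2384, 0.2118]
tool_rot: [0.064, 0.998, 0.0, 0.002]
ft_force: [0.4, -1.2, -0.1]
grip_width: 0.045
grip_force: 0.0
```

Request:
move_arm([
  {"hand": 4.5, "travel": [1, -3.5, 0], "twist": [0, 0, -3]},
  {"hand": 4.5, "travel": [0, -3, 0], "twist": [0, 0, -3]},
  {"hand": 4.5, "travel": [0, -2, 0], "twist": [0, 0, -3]},
  {"hand": 4.5, "travel": [0, 0, 0], "twist": [0, 0, 0]},
  {"hand": 4.5, "travel": [0, 0, 0], "twist": [0, 0, 0]},
])

```text
time: 34.77
position: [0.397, 0.1552, 0.2115]
tool_rot: [-0.011, 1.0, 0.0, 0.002]
ft_force: [-0.3, 0.2, 0.7]
grip_width: 0.045
grip_force: 0.0
```

Run:
```python
from chunks import *
look("d8");t=cv2.imread("pics/d8t.png");s=cv2.imread("pics/d8s.png")
a=cv2.resize(t[178:248,168:248],(640,560),interpolation=cv2.INTER_CUBIC)[:,:400]
b=cv2.resize(s[220:300,310:390],(400,560),interpolation=cv2.INTER_CUBIC)
cv2.imwrite("pics/d8c.png",np.hstack([a,b]))
H=cv2.cvtColor(t,cv2.COLOR_BGR2HSV).astype(int);red=((H[...,0]>165)|(H[...,0]<8))&(H[...,1]>40)&(H[...,2]>120)
print("shaker",rect("top",red,.048,(178,184,224,240)))
p,r,o=now();print(p,r.as_quat())
a,Q=knob(1.67,0);print(a)
plan(p,r,[(a+[0,0,.075],Q,5),(a+[0,0,.04],Q,5),(a,Q,5)],v=3,w=5)
```

```text
top area 22 wh [5 5] dryer [51 77] world [0.639 0.047]
top area 23 wh [5 6] dryer [21 44] world [0.613 0.012]
top area 22 wh [5 5] dryer [ 19 -63] world [ 0.622 -0.095]
top area 20 wh [5 5] dryer [-21  68] world [0.569 0.031]
top area 21 wh [5 5] dryer [-47  45] world [0.545 0.006]
top area 21 wh [5 5] dryer [-51 -48] world [ 0.551 -0.087]
scene area 33 wh [7 7] dryer [-43 -43] world [ 0.558 -0.081]
scene area 33 wh [7 7] dryer [-39  51] world [0.552 0.012]
scene area 33 wh [7 7] dryer [ 27 -57] world [ 0.629 -0.088]
scene area 30 wh [5 6] dryer [-15  73] world [0.574 0.037]
scene area 34 wh [6 7] dryer [29 50] world [0.62  0.018]
scene area 35 wh [6 7] dryer [57 82] world [0.645 0.053]
shaker (array([0.477 , 0.3425]), array([123.,  63.], dtype=float32), -13.23)
[0.39722842 0.15625707 0.21117295] [-1.19856505e-02  9.99926344e-01  6.01187540e-05  1.90966661e-03]
[0.41050559 0.11336191 0.1115    ]
[{"hand": 5, "travel": [-0.6, -2.2, 1.2], "twist": [0.0, 0.0, -2.0]}, {"hand": 5, "travel": [-0.5, -2.1, 1.3], "twist": [0.0, 0.0, -2.5]}, {"hand": 5, "travel": [0.0, 0.0, 1.7], "twist": [0.0, 0.0, 0.0]}, {"hand": 5, "travel": [0.0, 0.0, 1.8], "twist": [0.0, 0.0, 0.0]}, {"hand": 5, "travel": [0.0, 0.0, 2.0], "twist": [0.0, 0.0, 0.0]}]
[{"hand": 5, "travel": [0.0, 0.0, 2.0], "twist": [0.0, 0.0, 0.0]}]
end [0.4104 0.1138 0.1112] [-0.0512, 0.9987, -0.0, 0.0019]
```

View pics/d8c.png

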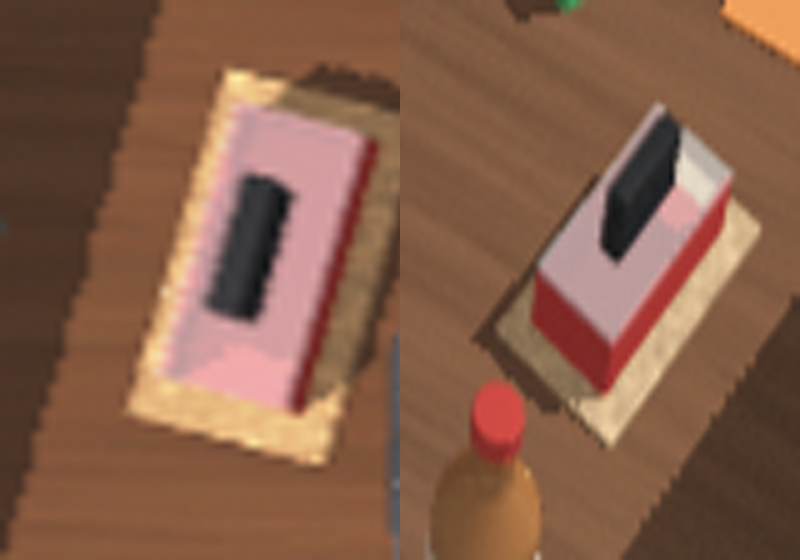

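The shaker stands empty and upright on the coaster, centred within a few mm. Now the knob.

Request:
move_arm([
  {"hand": 5, "travel": [-0.6, -2.2, 1.2], "twist": [0, 0, -2]},
  {"hand": 5, "travel": [-0.6, -2.1, 1.3], "twist": [0, 0, -2.5]},
  {"hand": 5, "travel": [0, 0, 0], "twist": [0, 0, 0]},
  {"hand": 5, "travel": [0, 0, 1.7], "twist": [0, 0, 0]},
  {"hand": 5, "travel": [0, 0, 1.8], "twist": [0, 0, 0]},
], force=25)

```text
time: 35.28
position: [0.412, 0.1142, 0.1511]
tool_rot: [-0.051, 0.999, -0.0, 0.003]
ft_force: [-0.3, 0.2, -0.2]
grip_width: 0.0498
grip_force: 0.0
```

Request:
move_arm([
  {"hand": 5, "travel": [0, 0, 2], "twist": [0, 0, 0]},
  {"hand": 5, "travel": [0, 0, 2], "twist": [0, 0, 0]},
  {"hand": 5, "travel": [0, 0, 0], "twist": [0, 0, 0]},
  {"hand": 5, "travel": [0, 0, 0], "twist": [0, 0, 0]},
  {"hand": 1.5, "travel": [0, 0, 0], "twist": [0, 0, 0]},
])

```text
time: 35.7
position: [0.4113, 0.114, 0.1113]
tool_rot: [-0.052, 0.999, -0.0, 0.002]
ft_force: [-0.3, 0.9, 0.2]
grip_width: 0.0479
grip_force: 0.0
```

Request:
move_arm([
  {"hand": 1.5, "travel": [0, 0, 0], "twist": [0, 0, 0]},
  {"hand": 1.5, "travel": [0, 0, 0], "twist": [0, 0, 0]},
  {"hand": 1.5, "travel": [0, 0, 0], "twist": [0, 0, 0]},
  {"hand": 1.5, "travel": [0, 0, 0], "twist": [0, 0, 0]},
])

```text
time: 36.03
position: [0.4112, 0.1132, 0.1114]
tool_rot: [-0.052, 0.999, -0.0, 0.002]
ft_force: [-0.5, -0.6, 0.8]
grip_width: 0.0253
grip_force: 25.0
```

Run:
```python
from dry import *
p,r,o=now();print(p,r.as_quat(),o["grip_width"],o["ft_force"])
w=[]
for f in(.1,.2):w.append((*knob(1.67,f),1.5,2))
for a in np.linspace(1.5,.7,5):w.append((*knob(a,.2),1.5,3))
w.append((*knob(.6,.2),1.5,2))
plan(p,r,w)
```

```text
[0.41120808 0.11324074 0.11139811] [-5.15636222e-02  9.98667447e-01 -3.03839933e-04  2.10515170e-03] 0.025331799284917217 [-0.49070855 -0.62299959  0.80917362]
[{"hand": 1.5, "travel": [-0.2, 0.0, -1.2], "twist": [0.0, 3.0, 0.0]}, {"hand": 1.5, "travel": [-0.1, 0.0, -1.1], "twist": [0.0, 3.0, 0.5]}, {"hand": 1.5, "travel": [-0.2, 0.0, -1.2], "twist": [0.0, 3.0, 0.0]}, {"hand": 1.5, "travel": [-0.2, 0.0, -1.2], "twist": [0.0, 2.5, -0.5]}, {"hand": 1.5, "travel": [-0.2, -0.2, 0.0], "twist": [0.0, 0.0, -1.0]}]
[{"hand": 1.5, "travel": [-0.3, -0.1, -0.1], "twist": [0.5, 0.0, -0.5]}, {"hand": 1.5, "travel": [-0.2, -0.2, 0.0], "twist": [0.0, 0.0, -1.0]}, {"hand": 1.5, "travel": [-0.3, -0.1, -0.1], "twist": [0.0, 0.0, -1.0]}, {"hand": 1.5, "travel": [-0.4, -0.1, 0.0], "twist": [0.5, 0.0, -0.5]}, {"hand": 1.5, "travel": [-0.3, -0.1, -0.1], "twist": [0.0, 0.0, -1.0]}]
[{"hand": 1.5, "travel": [-0.4, 0.0, -0.1], "twist": [0.0, 0.0, -0.5]}, {"hand": 1.5, "travel": [-0.4, -0.1, -0.1], "twist": [0.0, 0.0, 0.0]}, {"hand": 1.5, "travel": [-0.3, -0.1, 0.0], "twist": [0.0, 0.0, -0.5]}, {"hand": 1.5, "travel": [-0.4, 0.0, -0.1], "twist": [0.0, 0.0, 0.0]}, {"hand": 1.5, "travel": [-0.4, 0.0, -0.1], "twist": [0.0, 0.0, 0.0]}]
[{"hand": 1.5, "travel": [-0.4, 0.0, -0.1], "twist": [0.5, 0.0, -0.5]}, {"hand": 1.5, "travel": [-0.4, 0.0, -0.1], "twist": [0.0, 0.0, 0.5]}, {"hand": 1.5, "travel": [-0.3, 0.0, 0.0], "twist": [0.0, 0.0, 0.0]}, {"hand": 1.5, "travel": [-0.4, 0.1, -0.1], "twist": [-0.5, 0.0, 0.5]}, {"hand": 1.5, "travel": [-0.3, 0.0, 0.0], "twist": [0.0, 0.0, 0.0]}]
[{"hand": 1.5, "travel": [-0.2, 0.0, -0.1], "twist": [0.0, 0.0, 0.5]}]
end [0.4789 0.116  0.1575] [-0.0954, 0.9906, -0.0094, -0.0976]
```

Request:
move_arm([
  {"hand": 1.5, "travel": [-0.2, 0, -1.2], "twist": [0, 3, 0]},
  {"hand": 1.5, "travel": [-0.1, 0, -1.1], "twist": [0, 3, 0.5]},
  {"hand": 1.5, "travel": [-0.2, 0, -1.2], "twist": [0, 3, 0]},
  {"hand": 1.5, "travel": [-0.2, 0, -1.2], "twist": [0, 2.5, -0.5]},
  {"hand": 1.5, "travel": [-0.2, -0.2, 0], "twist": [0, 0, -1]},
])

```text
time: 36.45
position: [0.4248, 0.1125, 0.1581]
tool_rot: [-0.06, 0.993, -0.004, -0.099]
ft_force: [-0.8, 0.1, -1.0]
grip_width: 0.0255
grip_force: 25.0
```

Request:
move_arm([
  {"hand": 1.5, "travel": [-0.3, -0.1, -0.1], "twist": [0.5, 0, -0.5]},
  {"hand": 1.5, "travel": [-0.2, -0.2, 0], "twist": [0, 0, -1]},
  {"hand": 1.5, "travel": [-0.3, -0.1, -0.1], "twist": [0, 0, -1]},
  {"hand": 1.5, "travel": [-0.4, -0.1, 0], "twist": [0.5, 0, -0.5]},
  {"hand": 1.5, "travel": [-0.3, -0.1, -0.1], "twist": [0, 0, -1]},
])

```text
time: 36.87
position: [0.4386, 0.1087, 0.1559]
tool_rot: [-0.096, 0.99, -0.009, -0.099]
ft_force: [-0.7, -1.1, 0.9]
grip_width: 0.0253
grip_force: 25.0
```

Request:
move_arm([
  {"hand": 1.5, "travel": [-0.4, 0, -0.1], "twist": [0, 0, -0.5]},
  {"hand": 1.5, "travel": [-0.4, -0.1, -0.1], "twist": [0, 0, 0]},
  {"hand": 1.5, "travel": [-0.3, -0.1, 0], "twist": [0, 0, -0.5]},
  {"hand": 1.5, "travel": [-0.4, 0, -0.1], "twist": [0, 0, 0]},
  {"hand": 1.5, "travel": [-0.4, 0, -0.1], "twist": [0, 0, 0]},
])

```text
time: 37.28
position: [0.4588, 0.1108, 0.1567]
tool_rot: [-0.104, 0.99, -0.008, -0.099]
ft_force: [-2.9, -0.7, -0.8]
grip_width: 0.0256
grip_force: 25.0
```

Request:
move_arm([
  {"hand": 1.5, "travel": [-0.4, 0, -0.1], "twist": [0.5, 0, -0.5]},
  {"hand": 1.5, "travel": [-0.4, 0, -0.1], "twist": [0, 0, 0.5]},
  {"hand": 1.5, "travel": [-0.3, 0, 0], "twist": [0, 0, 0]},
  {"hand": 1.5, "travel": [-0.4, 0.1, -0.1], "twist": [-0.5, 0, 0.5]},
  {"hand": 1.5, "travel": [-0.3, 0, 0], "twist": [0, 0, 0]},
])

```text
time: 37.7
position: [0.4769, 0.1156, 0.1562]
tool_rot: [-0.099, 0.99, -0.009, -0.098]
ft_force: [-3.3, -1.3, 0.7]
grip_width: 0.0256
grip_force: 25.0
```

Request:
move_arm([
  {"hand": 1.5, "travel": [-0.2, 0, -0.1], "twist": [0, 0, 0.5]},
  {"hand": 1.5, "travel": [0, 0, 0], "twist": [0, 0, 0]},
  {"hand": 1.5, "travel": [0, 0, 0], "twist": [0, 0, 0]},
  {"hand": 1.5, "travel": [0, 0, 0], "twist": [0, 0, 0]},
])

```text
time: 38.03
position: [0.4803, 0.1162, 0.1568]
tool_rot: [-0.095, 0.991, -0.009, -0.096]
ft_force: [1.7, -0.9, -1.5]
grip_width: 0.0252
grip_force: 25.0
```

Run:
```python
from dry import *
p,r,o=now();print(p,r.as_quat(),o["grip_width"],o["ft_force"]);print(knob(.6,.2)[0])
plan(p,r,[(*knob(.6,.2),1.5),(*knob(.6,.12),1.5,2),(*knob(.6,.06),1.5,2),(*knob(.6,0.0),1.5,2)])
t=shot("top","e1")
# lid angle from white frame: longest edges of white in lid region
H=cv2.cvtColor(t,cv2.COLOR_BGR2HSV)
m=((H[...,1]<40)&(H[...,2]>190)).astype(np.uint8)*255
L=cv2.HoughLinesP(m[60:230,240:400],1,np.pi/360,40,minLineLength=35,maxLineGap=4)
for l in L[:14,0]:
    a=ray("top",[(l[0]+240,l[1]+60),(l[2]+240,l[3]+60)],.073);d=a[1]-a[0];print((l+[240,60,240,60]).tolist(),round(float((np.degrees(np.arctan2(d[1],d[0]))-YAW)%90),1))
```

```text
[0.48025901 0.11616249 0.15684382] [-0.09537854  0.99071652 -0.00930062 -0.09642207] 0.025201214398362873 [ 1.67272942 -0.91709843 -1.52943051]
[0.47931086 0.11621314 0.15733082]
[{"hand": 1.5, "travel": [0.1, 0.0, 0.0], "twist": [0.0, 0.5, 0.0]}, {"hand": 1.5, "travel": [0.1, 0.0, 0.9], "twist": [0.0, -2.5, 0.0]}, {"hand": 1.5, "travel": [0.1, 0.0, 0.9], "twist": [0.0, -2.0, 0.0]}, {"hand": 1.5, "travel": [0.1, 0.0, 0.7], "twist": [0.0, -2.0, 0.0]}, {"hand": 1.5, "travel": [0.1, 0.0, 0.8], "twist": [0.0, -1.5, 0.0]}]
[{"hand": 1.5, "travel": [0.1, 0.0, 0.7], "twist": [0.0, -2.0, 0.0]}, {"hand": 1.5, "travel": [0.1, 0.0, 0.7], "twist": [0.0, -1.5, 0.0]}]
end [0.4681 0.1138 0.1111] [-0.0958, 0.9954, -0.0001, -0.001]
[240, 68, 399, 67] 86.1
[240, 60, 399, 60] 85.7
[240, 63, 399, 63] 85.7
[240, 65, 399, 69] 84.2
[240, 62, 399, 61] 86.1
[340, 66, 399, 66] 85.7
[240, 64, 399, 64] 85.7
[310, 70, 399, 71] 85.1
[240, 61, 305, 61] 85.7
[263, 65, 399, 65] 85.7
[273, 153, 331, 113] 30.7
[272, 151, 344, 146] 89.7
[274, 150, 331, 112] 29.8
[273, 155, 331, 151] 89.7
```

Request:
move_arm([
  {"hand": 1.5, "travel": [0.1, 0, 0], "twist": [0, 0.5, 0]},
  {"hand": 1.5, "travel": [0.1, 0, 0.9], "twist": [0, -2.5, 0]},
  {"hand": 1.5, "travel": [0.1, 0, 0.9], "twist": [0, -2, 0]},
  {"hand": 1.5, "travel": [0.1, 0, 0.7], "twist": [0, -2, 0]},
  {"hand": 1.5, "travel": [0.1, 0, 0.8], "twist": [0, -1.5, 0]},
])

```text
time: 38.5
position: [0.4694, 0.1143, 0.125]
tool_rot: [-0.096, 0.995, -0.003, -0.032]
ft_force: [2.2, 0.8, -0.5]
grip_width: 0.0253
grip_force: 25.0
```

Request:
move_arm([
  {"hand": 1.5, "travel": [0.1, 0, 0.7], "twist": [0, -2, 0]},
  {"hand": 1.5, "travel": [0.1, 0, 0.6], "twist": [0, -1.5, 0]},
  {"hand": 1.5, "travel": [0, 0, 0], "twist": [0, 0, 0]},
  {"hand": 1.5, "travel": [0, 0, 0], "twist": [0, 0, 0]},
])

```text
time: 38.83
position: [0.4652, 0.1136, 0.1121]
tool_rot: [-0.096, 0.995, -0.0, -0.005]
ft_force: [-1.9, -0.5, 0.7]
grip_width: 0.0253
grip_force: 25.0
```

Request:
move_arm([
  {"hand": 1.5, "travel": [0, 0, 0], "twist": [0, 0, 0]},
  {"hand": 1.5, "travel": [0, 0, 0], "twist": [0, 0, 0]},
])

```text
time: 39.0
position: [0.4652, 0.1137, 0.1121]
tool_rot: [-0.096, 0.995, -0.0, -0.005]
ft_force: [-2.2, -1.2, 0.2]
grip_width: 0.0254
grip_force: 25.0
```

Request:
move_arm([
  {"hand": 5, "travel": [0, 0, 0], "twist": [0, 0, 0]},
  {"hand": 5, "travel": [0, 0, 0], "twist": [0, 0, 0]},
  {"hand": 5, "travel": [0, 0, 0], "twist": [0, 0, 0]},
  {"hand": 5, "travel": [0, 0, -1.5], "twist": [0, 0, 0]},
  {"hand": 5, "travel": [0, 0, -3], "twist": [0, 0, 0]},
])

```text
time: 39.42
position: [0.4646, 0.1136, 0.1551]
tool_rot: [-0.096, 0.995, 0.0, -0.007]
ft_force: [1.5, 0.1, 0.1]
grip_width: 0.0475
grip_force: 0.0
```

Request:
move_arm([
  {"hand": 5, "travel": [0, 0, -3], "twist": [0, 0, 0]},
  {"hand": 5, "travel": [0, 0, -3], "twist": [0, 0, 0]},
  {"hand": 5, "travel": [1, 0, -3], "twist": [0, 0, 0]},
  {"hand": 5, "travel": [1.5, 3, 0], "twist": [0, 0, 0]},
  {"hand": 5, "travel": [1.5, 3, 0], "twist": [0, 0, 0]},
])

```text
time: 39.83
position: [0.4185, 0.165, 0.2497]
tool_rot: [-0.094, 0.996, 0.0, 0.0]
ft_force: [-0.6, 1.3, -0.3]
grip_width: 0.0503
grip_force: 0.0
```

Request:
move_arm([
  {"hand": 5, "travel": [0, 3.5, 0], "twist": [0, 0, 0]},
  {"hand": 5, "travel": [0, 3.5, 0], "twist": [0, 0, 0]},
  {"hand": 5, "travel": [0, 3.5, 0], "twist": [0, 0, 0]},
  {"hand": 5, "travel": [0, 0, 0], "twist": [0, 0, 0]},
  {"hand": 5, "travel": [0, 0, 0], "twist": [0, 0, 0]},
])

```text
time: 40.25
position: [0.3959, 0.2695, 0.2474]
tool_rot: [-0.098, 0.995, -0.0, -0.003]
ft_force: [-0.1, -0.4, 0.2]
grip_width: 0.0501
grip_force: 0.0
```

Run:
```python
from chunks import *
look("f1");t=cv2.imread("pics/f1t.png")
print(now()[0])
# brightness along the predicted bar (lid .6, hole 2 on pin)
p=P(.6);v=PIN-p;v/=np.hypot(*v)
L=[]
for a in np.arange(100,240,2.):
    q=p+v*a;u=proj("top",W(q[0],q[1],80))[0];L.append(int(cv2.remap(t[...,2],np.float32([[u[0]]]),np.float32([[u[1]]]),cv2.INTER_LINEAR)[0,0]))
print(list(zip(range(100,240,2),L)))
H=cv2.cvtColor(t,cv2.COLOR_BGR2HSV).astype(int)
br=((abs(H[...,0]-21)<8)&(H[...,1]>110)&(H[...,2]>110))
print("bar",rect("top",br,.081,(245,125,285,232)),"expect yaw",np.degrees(np.arctan2(-v[1],-v[0]))+YAW)
# lid far edges: predicted lid rim lines, white fraction for several angles
wh=((H[...,1]<45)&(H[...,2]>170))
for a in(0,.5,.55,.6,.65,.7,1.1):
    M=R.from_euler('z',a).as_matrix()[:2,:2]
    pts=[W(*(HG+M@(np.array([-101,y])-HG)),73) for y in np.arange(-110,105,4)]
    u=proj("top",pts).round().astype(int);print(a,round(float(wh[u[:,1],u[:,0]].mean()),2))
```

```text
top area 10 wh [4 4] dryer [48 80] world [0.636 0.05 ]
top area 19 wh [5 5] dryer [-21  68] world [0.569 0.031]
top area 21 wh [5 5] dryer [-48  45] world [0.545 0.006]
top area 21 wh [5 5] dryer [-51 -48] world [ 0.551 -0.087]
scene area 32 wh [7 7] dryer [-40  51] world [0.552 0.012]
scene area 32 wh [6 6] dryer [-15  72] world [0.575 0.036]
[0.39628088 0.26770645 0.24725519]
[(100, 237), (102, 237), (104, 237), (106, 237), (108, 237), (110, 237), (112, 237), (114, 237), (116, 236), (118, 214), (120, 180), (122, 127), (124, 98), (126, 98), (128, 104), (130, 111), (132, 165), (134, 214), (136, 229), (138, 236), (140, 236), (142, 235), (144, 235), (146, 231), (148, 203), (150, 131), (152, 97), (154, 98), (156, 99), (158, 101), (160, 116), (162, 132), (164, 146), (166, 151), (168, 152), (170, 151), (172, 151), (174, 150), (176, 142), (178, 127), (180, 125), (182, 128), (184, 119), (186, 118), (188, 137), (190, 148), (192, 151), (194, 152), (196, 152), (198, 152), (200, 152), (202, 151), (204, 141), (206, 126), (208, 113), (210, 102), (212, 102), (214, 100), (216, 99), (218, 77), (220, 50), (222, 44), (224, 39), (226, 39), (228, 39), (230, 40), (232, 41), (234, 42), (236, 43), (238, 43)]
bar (array([0.5922, 0.1387]), array([235.7,  28.5], dtype=float32), 11.2) expect yaw 11.242739621943961
0 0.96
0.5 0.06
0.55 0.09
0.6 0.09
0.65 0.56
0.7 0.56
1.1 0.41
```

Run:
```python
from dry import *
s=shot("scene");t=shot("top")
H=cv2.cvtColor(t,cv2.COLOR_BGR2HSV).astype(int)
m=((H[...,0]>20)&(H[...,0]<40)&(H[...,1]<85)&(H[...,2]>110)).astype(np.uint8);k=np.zeros_like(m);k[180:265,355:425]=1
for c in cv2.findContours(m*k,cv2.RETR_EXTERNAL,cv2.CHAIN_APPROX_NONE)[0]:
    if cv2.contourArea(c)>60:print(wrect(ray("top",c[:,0,:],.036)))
```

```text
(array([ 0.431 , -0.2931]), array([56. , 38.8], dtype=float32), 15.22)
(array([ 0.4449, -0.3589]), array([75.7, 38.9], dtype=float32), 14.22)
```

```bash
python3 -c "
from rig import robot
print(robot.hand_in())"
```

```text
the job is handed in; nothing more can be done
None
```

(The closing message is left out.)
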